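# Grade a sheet of cakes by size, pack the standard ones and tip the rejects

## Task

The baking sheet holds look-alike cakes of three sizes. Pack every standard cake (54 mm across) flat in a single layer in the white carton, gather all the undersized ones (44 mm) in the red pan and only then lift the pan by its bar to tip them together into the grey hopper, and lower the pan level again. Leave the oversized cake (64 mm) lying on the sheet and do not disturb the other things on the bench.

Things in the scene. Friction and masses are not known exactly. Their poses are not given: they have to be found in the camera images.
- sheet_mid (a point): dark square baking sheet fixed on the bench, 310 x 310 mm, floor 4 mm thick, rim 14 mm high and 4 mm thick. This point: centre of the baking sheet's upper surface, 4 mm above the bench; x and y along its sides. The cakes start on it about 92 mm apart in a mixed-up 3 x 3 grid
- carton_mid (a point): open white packing carton fixed on the bench to the left or right of the sheet, 250 mm (its x) x 210 mm (its y), 45 mm high, walls 4 mm thick. This point: centre of the carton's inner floor, 5 mm above the bench; inside it is 242 mm along x and 202 mm along y
- hopper_mid (a point): grey reject station fixed on the bench on the other side of the sheet: a pedestal carrying a red tipping pan, and behind it (+x) a grey open hopper. This point: centre of the hopper's inner floor, 6 mm above the bench; inside 176 mm (x) x 202 mm (y); near wall 88 mm, side walls 125 mm, back wall 160 mm high above the bench
- pan (a joint): angle of the red tipping pan, rad: 0 when it lies level, grows to 1.3 as its near side is lifted about the hinge at its far edge; if let go it falls back to 0 by its own weight (0.35 kg)
- pan_mid (a point): centre of the pan's upper floor surface, 104 mm above the bench when level; inside 166 mm (x, away from the robot) x 172 mm (y), walls 26 mm above the floor on three sides, open on the far side over the hopper. Moves with the pan
- pan_bar (a point): middle of the pan's round steel lifting bar: 12 mm thick, 104 mm free length along y between two brackets, 50 mm in front of the pan's near wall (bar axis to wall), 110 mm above the bench when the pan is level. Moves with the pan
- pan_hinge (a point): middle of the pan's hinge axis (along y), 100 mm above the bench; the bar's axis is 220 mm in front of it and 10 mm higher when the pan is level
- std_1: STANDARD cake: golden-brown round cake with a slightly darker domed top, 54 mm in diameter and 30 mm high (side upright for the lower 20 mm), about 50 g; origin at the centre of its underside, z towards its top. Between four and five of these are present
- std_2: STANDARD cake: golden-brown round cake with a slightly darker domed top, 54 mm in diameter and 30 mm high (side upright for the lower 20 mm), about 50 g; origin at the centre of its underside, z towards its top. Between four and five of these are present
- std_3: STANDARD cake: golden-brown round cake with a slightly darker domed top, 54 mm in diameter and 30 mm high (side upright for the lower 20 mm), about 50 g; origin at the centre of its underside, z towards its top. Between four and five of these are present
- std_4: STANDARD cake: golden-brown round cake with a slightly darker domed top, 54 mm in diameter and 30 mm high (side upright for the lower 20 mm), about 50 g; origin at the centre of its underside, z towards its top. Between four and five of these are present
- std_5: STANDARD cake: golden-brown round cake with a slightly darker domed top, 54 mm in diameter and 30 mm high (side upright for the lower 20 mm), about 50 g; origin at the centre of its underside, z towards its top. Between four and five of these are present
- small_1: UNDERSIZED cake: golden-brown round cake with a slightly darker domed top, 44 mm in diameter and 30 mm high (side upright for the lower 20 mm), about 35 g; origin at the centre of its underside, z towards its top. Between two and three of these are present
- small_2: UNDERSIZED cake: golden-brown round cake with a slightly darker domed top, 44 mm in diameter and 30 mm high (side upright for the lower 20 mm), about 35 g; origin at the centre of its underside, z towards its top. Between two and three of these are present
- small_3: UNDERSIZED cake: golden-brown round cake with a slightly darker domed top, 44 mm in diameter and 30 mm high (side upright for the lower 20 mm), about 35 g; origin at the centre of its underside, z towards its top. Between two and three of these are present
- large_1: OVERSIZED cake: golden-brown round cake with a slightly darker domed top, 64 mm in diameter and 30 mm high (side upright for the lower 20 mm), about 70 g; origin at the centre of its underside, z towards its top. Stays on the baking sheet
- spray: bystander, not to be disturbed: white plastic bottle with a blue cap, 64 mm across, 170 mm high; origin at its underside
- labels: bystander, not to be disturbed: roll of white labels lying flat, 90 mm across, 40 mm high; origin at its underside
- timer: bystander, not to be disturbed: white kitchen timer, 50 x 70 mm, 30 mm high, between robot and sheet; origin at its underside
- dredger: bystander, not to be disturbed: steel sugar dredger, 56 mm across, 75 mm high, between robot and sheet; origin at its underside
- mug: bystander, not to be disturbed: blue mug, 76 mm across, 90 mm high; origin at its underside
There are look-alikes about, which are no part of the job. What is shaped like the large_1 but green is not meant. Leave any blue look-alike of the std_5 alone.

How it is judged:
By the outcome, as a careful person would: the job done as asked, in the order asked, and still so for the second after the job is handed in, with the robot touching nothing.
Of std_1, std_2, std_3, std_4, std_5 only 4 to 5 are there at a start; the rules pass over those that are not, and their reading is None.
Of small_1, small_2, small_3 only 2 to 3 are there at a start; the rules pass over those that are not, and their reading is None.
At some moment in a run one of std_1, std_2, std_3, std_4, std_5 may be knocked a few centimetres aside while the robot is not near it.
Once in a run the grip may slacken for a moment while it holds something.
It also fails if it takes over 208 s, if anything falls off the work surface, if the arm or the gripper's body presses on something with over 40 N, if the wrist force passes 120 N, or if a joint passes its speed limit or range.

## Robot

A 7-joint arm with a two-finger parallel gripper is mounted at the origin on the work surface. World frame = base frame: x ahead of the robot, y to its left, z up, the work surface at z = 0. Lengths are in m, angles in rad, forces in N, time in s.
With the tool pointing down it reaches from about 0.4 to 0.875 m from the base axis. Payload 6.5 kg.
Tool frame: the origin (TCP) lies at the very end of the fingers, on their centre line; the grasp point (between the pads) lies 19 mm behind it; y points along the fingers, x is the direction in which the jaws open and shut, and the axes are right-handed (so a half turn about y gives the same grasp; the last joint's range is limited). The gripper opens to 85 mm and grips with 20 to 120 N. Pads are 22 mm wide; open, the fingers measure 114 mm over their backs; the gripper's body (76 mm by 85 mm) begins 54 mm behind the grasp point. The pads swing forward as they close: fully open they stand 13 mm farther back than shut.
Start: joints at [1.195, 0.536, -0.004, 1.538, 0.003, 1.067, -0.071], TCP at [0.198, -0.619, 0.231] pointing down, gripper open.
Joint ranges: [-2.7, 2.7], [-0.37, 2.16], [-1.27, 1.26], [0.24, 2.4], [-1.31, 4.45], [0.19, 1.91], [-2.76, 2.76]. Speed limits (rad/s): [2.39, 2.39, 3.14, 3.14, 3.14, 3.14, 3.14].

## Interface

Orientations are given as a 3x3 rotation matrix whose columns are the frame's x, y, z axes.
In Python, from workcell import status, eyes, manip gives the robot as it stands. The module is installed in compiled form; this text tells all that it offers.
- The arm moves only by the tool jog_arm, never from a script. Its argument "motion" is a list of rows, each an object with "xyz": the shift along the tool's x, y, z in m, a list of three; "turn": the turn, a rotation vector about the tool's x, y, z in degrees, a list of three; "grip": the opening, from 0 (shut) to 1 (fully open). A call has 1 to 12 rows; each row shifts and turns the pose as measured when the row begins, along the tool's axes as they then stand; what a row does not reach is not made up. A row lasts 1/8 s, in which the tool goes at most 62.5 mm and 10.7 degrees, less where a joint would pass 70% of its speed; a pose out of reach is approached as far as the arm can. A call with a gripper value outside its range is refused whole. The fingers move at their own pace and stop on an object; "newtons" is the grip in N (left out, the last holds). Time passes only in rows, so rows that do not move let the fingers close. It gives the time, the measured TCP pose, the force and the opening at its end, in the units of the state.
- status.get_obs(): the state, without advancing time (a new reading comes with each control period).
- eyes.camera(name): name is "side" or "top" or "wrist"; returns (picture, depth): 420x560x3 uint8, blue, green, red; 420x560 float32, m along the optical axis (not along the pixel's ray), 0 where there is no reading.
- eyes.calibration(name): a dict with "fx", "fy", "cx", "cy" (pixels), "position" and "orientation" of the camera in the world. Camera axes: x right, y down, z forward; pixel columns grow to the right and rows downward; lengths in m; the calibration is good to about 2 mm. A picture is of the moment at which its call begins: read the wrist's pose just before it. calibration takes no time and is no camera call; for the wrist camera it gives the pose at the moment of the call.
- manip.finish_job(): hands the job in, once; it reports no verdict.
The state is a dict: "clock": time; "q": joint angles; "joint_velocities": joint speeds; "tau": joint torques, N m; "position": TCP position; "eef_rot": TCP orientation; "ft_force": force on the tool from outside, world axes, zero at the start; "torque": the same for the moment, N m; "gripper_width": finger opening in m.
Only numpy, scipy, OpenCV 4.12 (cv2) and the standard library are available. Lean on these libraries where they do the work, as an engineer would, in place of code of your own. Each camera call takes 0.05 s, during which the arm holds its last target.

## Working session

There is one attempt and no reset: what is moved stays moved. The work goes in short steps, Python scripts to look and compute and a tool call to move; the robot and the scene stay as the last step left them, time stands still between calls to the robot, and variables do not carry over. Pictures are saved under pics/ and viewed, and the job is handed in when it is done.

Besides the shell and the picture viewer there is one more tool, called as name([rows], argument=value, ...), one row to a line, values as JSON. jog_arm: Moves the arm, as the interface text tells. Its arguments: {"type":"object","properties":{"motion":{"type":"array","items":{"type":"object","properties":{"xyz":{"type":"array","items":{"type":"number"}},"turn":{"type":"array","items":{"type":"number"}},"grip":{"type":"number"}}}},"newtons":{"type":"number"}},"required":["motion"]}

```bash
mkdir -p pics
python3 - <<'E'
from workcell import status, eyes
import cv2,json
print(status.get_obs())
for n in ("top","side","wrist"):
    c=eyes.calibration(n); print(n,c)
    p,d=eyes.camera(n); cv2.imwrite(f"pics/{n}0.png",p)
E
```

```text
{'clock': 0.0, 'q': array([ 1.19480137,  0.53717752, -0.00445083,  1.53888109,  0.00257817,
        1.06730386, -0.07118133]), 'joint_velocities': array([ 0.00049405, -0.00098494, -0.00030445, -0.00039957, -0.00100615,
        0.00097311, -0.0001117 ]), 'tau': array([ 1.40287971e-04, -5.83411038e+01,  1.04867801e+00, -2.59096563e+01,
        1.23160437e-02,  9.71678499e-03,  8.80109792e-05]), 'position': array([ 0.19796083, -0.6184483 ,  0.23040251]), 'eef_rot': array([[ 3.04949063e-01, -6.36090143e-04,  9.52368450e-01],
       [-9.52367034e-01,  1.64547963e-03,  3.04949708e-01],
       [-1.76107839e-03, -9.99998444e-01, -1.04003813e-04]]), 'ft_force': array([-0.2974761 ,  0.10610482, -0.19045321]), 'torque': array([0.03302431, 0.03585229, 0.03048012]), 'gripper_width': 0.08542418894455603}
top {'fx': 506.2629397355465, 'fy': 506.2629397355465, 'cx': 293.97377007428344, 'cy': 207.39652043673095, 'position': array([0.36602726, 0.02228186, 1.68140299]), 'orientation': array([[-0.02868343, -0.99333669,  0.11162208],
       [-0.99954722,  0.02951822,  0.005833  ],
       [-0.00908902, -0.11140423, -0.99373361]])}
side {'fx': 501.7478565969376, 'fy': 501.7478565969376, 'cx': 277.62058383728595, 'cy': 208.63685769039344, 'position': array([-0.07071701,  0.93931331,  1.12524943]), 'orientation': array([[-0.8209366 , -0.4030887 ,  0.40445347],
       [-0.57067671,  0.55462643, -0.60557214],
       [ 0.0197787 , -0.7279485 , -0.68534647]])}
wrist {'fx': 350.1564735573974, 'fy': 350.1564735573974, 'cx': 274.1485895161563, 'cy': 214.57290003074627, 'position': array([ 0.26151919, -0.59955437,  0.37255664]), 'orientation': array([[ 0.30518869, -0.9186873 , -0.25074592],
       [-0.95228907, -0.29505986, -0.07800767],
       [-0.0023204 ,  0.26258966, -0.96490481]])}
```

View pics/top0.png

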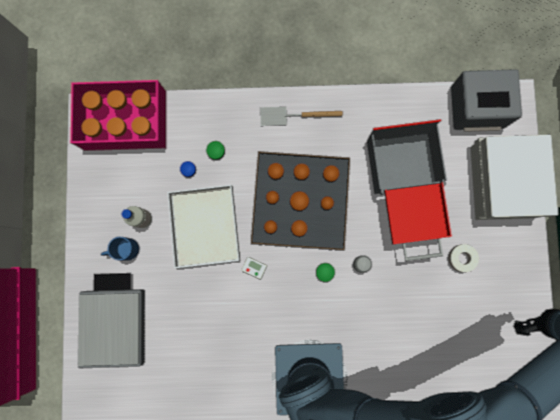

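View pics/side0.png

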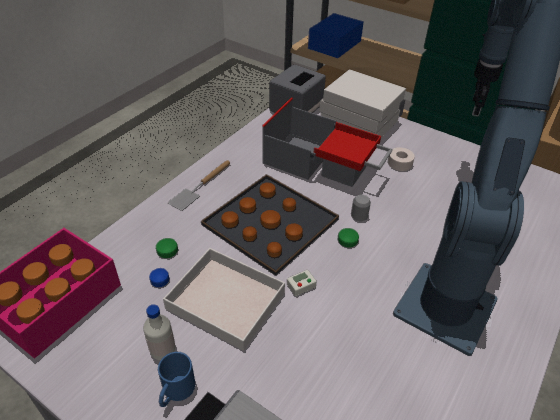

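View pics/wrist0.png

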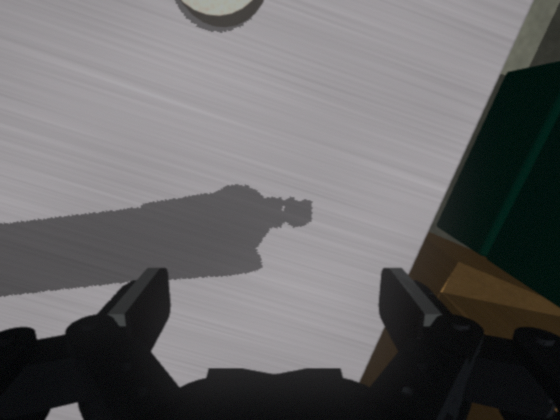

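```bash
cat > h.py <<'E'
from workcell import status, eyes
import cv2, numpy as np
def ray(c,u,v):
    d=np.array([(u-c['cx'])/c['fx'],(v-c['cy'])/c['fy'],1.0]); return c['orientation']@d
def onplane(c,u,v,z):
    d=ray(c,u,v); return c['position']+d*(z-c['position'][2])/d[2]
def proj(c,P):
    q=c['orientation'].T@(np.array(P)-c['position']); return q[0]/q[2]*c['fx']+c['cx'], q[1]/q[2]*c['fy']+c['cy']
def cakemask(p):
    h=cv2.cvtColor(p,cv2.COLOR_BGR2HSV)
    return cv2.inRange(h,(5,130,60),(22,255,255))
def look(name,fn=None):
    c=eyes.calibration(name); p,d=eyes.camera(name)
    if fn: cv2.imwrite('pics/'+fn,p)
    return c,p,d
def cakes(name,fn=None,zc=0.019,img=None):
    c,p,d=look(name,fn) if img is None else img
    m=cakemask(p)
    n,l,st,ce=cv2.connectedComponentsWithStats(m)
    out=[]
    for i in range(1,n):
        if st[i,4]<40: continue
        ctr,_=cv2.findContours((l==i).astype('uint8'),0,2)
        P=onplane(c,*ce[i],zc)
        r=np.linalg.norm(P-c['position'])
        out.append((P[:2].round(4),st[i,4],ce[i].round(1), round(2e3*np.sqrt(st[i,4]/np.pi)*r/c['fx'],1), st[i,2:4]))
    return out
E
python3 - <<'E'
from h import *
for n in('top','side'):
    print(n)
    for o in cakes(n): print(*o)
c,p,d=look('top')
big=cv2.resize(p[70:280,160:460],None,fx=2.6,fy=2.6,interpolation=cv2.INTER_CUBIC)
cv2.imwrite('pics/topbig.png',big)
# depth based heights
v,u=np.mgrid[0:420,0:560]
R=np.stack([(u-c['cx'])/c['fx'],(v-c['cy'])/c['fy'],np.ones_like(u,float)],-1)*d[...,None]
W=R@c['orientation'].T+c['position']; W[d==0]=np.nan
np.save('W.npy',W)
for uv in [(205,228),(300,215),(408,160),(418,215),(300,200),(420,253),(432,203)]: print(uv,W[uv[1],uv[0]].round(3))
E
```

```text
top
[0.9428 0.5422] 272 [140.5  97.8] 67.4 [18 19]
[0.9424 0.7107] 287 [91.1 99.4] 71.3 [20 19]
[0.9429 0.6261] 276 [115.9  98.5] 68.9 [19 19]
[0.8465 0.5417] 260 [140.5 125.4] 64.9 [18 18]
[0.8468 0.7109] 280 [ 90.5 126.8] 69.5 [21 19]
[0.8468 0.6253] 260 [115.8 126.1] 65.9 [19 18]
[0.678  0.0905] 203 [275.4 170.6] 53.8 [16 16]
[0.673  0.0048] 198 [301.1 171.3] 53.0 [15 16]
[ 0.6642 -0.0933] 202 [330.7 173. ] 53.6 [16 17]
[0.5898 0.1039] 134 [272.  196.9] 43.3 [13 13]
[0.575  0.0146] 287 [299.  200.6] 63.3 [19 20]
[ 0.565  -0.0772] 134 [326.9 202.7] 43.3 [13 13]
[0.492  0.1124] 133 [270.1 226.5] 42.9 [13 14]
[0.485  0.0182] 205 [298.8 227.7] 53.2 [16 17]
side
[ 0.6643 -0.0943] 183 [267.1 189.5] 51.2 [15 15]
[0.6738 0.0037] 209 [247.  204.4] 53.0 [17 16]
[ 0.5656 -0.078 ] 144 [288.8 203.9] 44.0 [13 13]
[0.6785 0.0894] 221 [229.2 218.8] 52.9 [17 17]
[0.5754 0.0133] 295 [270.1 218.6] 61.1 [21 19]
[0.4844 0.0167] 232 [293.6 231.4] 52.9 [18 17]
[0.5902 0.1025] 167 [249.1 233.1] 44.7 [14 15]
[0.4919 0.1112] 178 [273.8 248.8] 44.8 [15 15]
[0.9829 0.4922] 386 [ 59.8 254.4] 70.3 [23 22]
[0.8892 0.4913] 377 [ 81.5 268.8] 66.9 [23 22]
[0.9833 0.5775] 424 [ 34.3 272.9] 72.7 [24 23]
[0.8894 0.5768] 416 [ 56.1 288.4] 69.2 [25 24]
[0.9801 0.6606] 394 [  8.4 292.9] 69.2 [20 25]
[0.8894 0.6622] 456 [ 28.7 309.6] 71.6 [26 25]
(205, 228) [0.494 0.33  0.004]
(300, 215) [0.529 0.013 0.002]
(408, 160) [ 0.703 -0.355  0.008]
(418, 215) [ 0.508 -0.355  0.103]
(300, 200) [0.575 0.011 0.032]
(420, 253) [ 0.391 -0.38  -0.002]
(432, 203) [ 0.544 -0.401  0.102]
```

View pics/topbig.png

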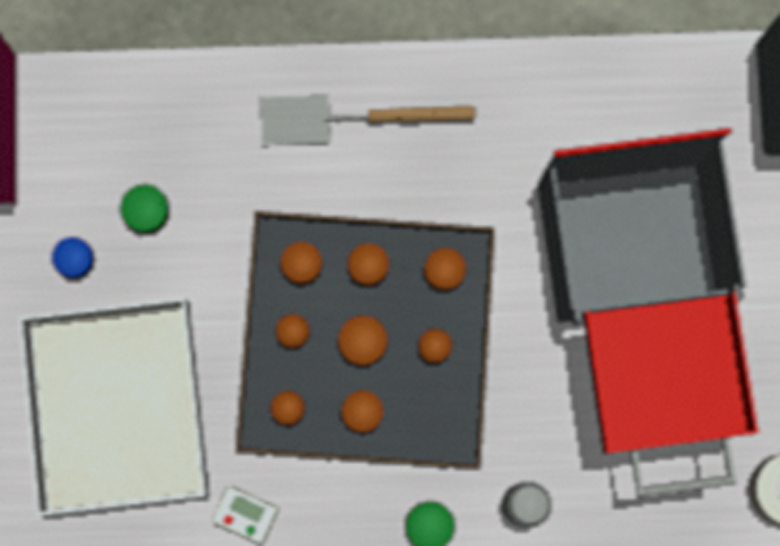

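Run:
```python
from h import *
W=np.load('W.npy'); 
def rect(P):
    r=cv2.minAreaRect((P[:,:2]*1000).astype(np.float32)); return np.round(r[0],1),np.round(r[1],1),round(r[2],2)
v,u=np.mgrid[0:420,0:560]
c,p,d=look('top'); h=cv2.cvtColor(p,cv2.COLOR_BGR2HSV)
red=((h[...,0]<5)|(h[...,0]>175))&(h[...,1]>150)&(v>175)&(v<250)&(u>370)&(u<470)
for lo,hi in((0.096,0.11),(0.115,0.14)):
    s=red&(W[...,2]>lo)&(W[...,2]<hi); print('pan',lo,s.sum(),rect(W[s]))
reg=(u>160)&(u<248)&(v>178)&(v<275)
for lo,hi in((-.002,0.012),(0.036,0.06)):
    s=reg&(W[...,2]>lo)&(W[...,2]<hi)
    if lo<0: s&=(h[...,0]>18)&(h[...,0]<45)&(h[...,1]>15)&(p[...,1]>150)
    print('carton',s.sum(),rect(W[s]))
s=(u>360)&(u<450)&(v>115)&(v<205)&(W[...,2]>0.11)&(W[...,2]<0.175); print('hop hi',s.sum(),rect(W[s]))
big=cv2.resize(p[180:275,365:495],None,fx=6,fy=6,interpolation=cv2.INTER_CUBIC); cv2.imwrite('pics/bar.png',big)
c,p,d=look('side');big=cv2.resize(p[110:230,270:430],None,fx=5,fy=5,interpolation=cv2.INTER_CUBIC)[:600,:800]; cv2.imwrite('pics/barS.png',big)
```

```text
pan 0.096 2662 (array([ 515.6, -351.5]), array([165.8, 171.2]), 5.57)
pan 0.115 269 (array([ 512.3, -347.1]), array([168.4, 181.5]), 5.66)
carton 2117 (array([499.3, 332.4]), array([232.9, 191.8]), 5.06)
carton 452 (array([485.4, 318.4]), array([281.4, 237.7]), 5.1)
hop hi 864 (array([ 658.4, -332.8]), array([261. , 212.3]), 5.76)
```

View pics/bar.png

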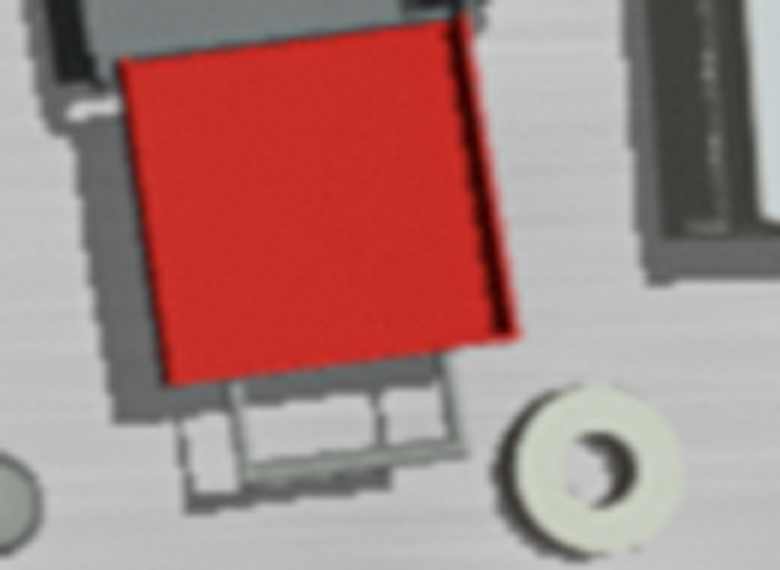

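View pics/barS.png

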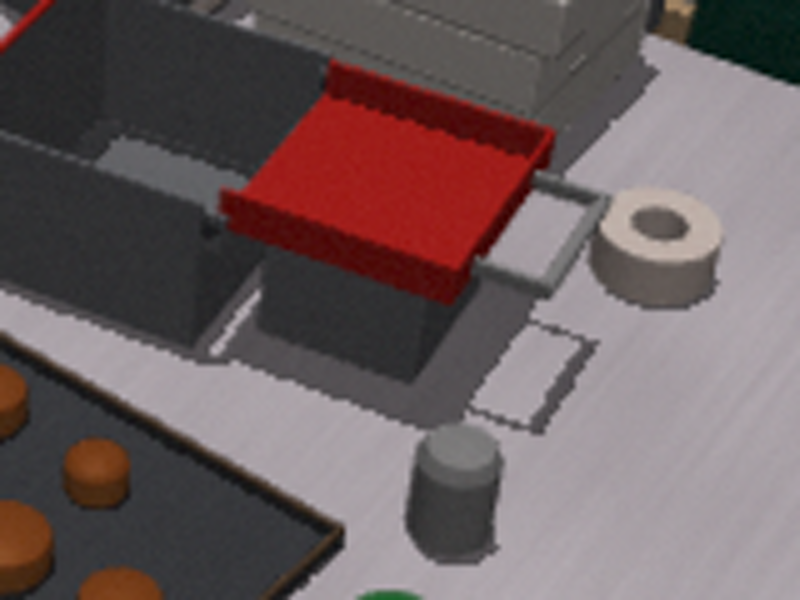

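```bash
cat >> h.py <<'E'
def pose():
    s=status.get_obs(); R=s['eef_rot']; return s['position'],R,np.degrees(np.arctan2(R[1,0],R[0,0])),s
def plan(wps,step=0.055,tstep=10.0,start=None):
    """wps: (x,y,z,yaw,grip,extra_still_rows). prints rows in tool axes (tool y down assumed)"""
    import json
    if start is None:
        p,R,yaw,_=pose(); p=p.copy()
    else: p=np.array(start[:3]);yaw=start[3]
    rows=[]
    for w in wps:
        t=np.array(w[:3]); ty=w[3]; st=w[6] if len(w)>6 else step
        n=int(max(np.ceil(np.linalg.norm(t-p)/st),np.ceil(abs(ty-yaw)/tstep)))
        for i in range(n):
            a=np.radians(yaw+(ty-yaw)*i/n); dw=(t-p)/n
            R=np.array([[np.cos(a),0,-np.sin(a)*-1*-1],[np.sin(a),0,np.cos(a)],[0,-1,0]])
            # x=(c,s,0) y=(0,0,-1) z=x cross y=(-s,c,0)
            s=R.T@dw
            rows.append(dict(xyz=[round(float(v),3)+0.0 for v in s],turn=[0,round(-(ty-yaw)/n,1)+0.0,0],grip=w[4]))
        for _ in range(w[5] if len(w)>5 else 0): rows.append(dict(xyz=[0,0,0],turn=[0,0,0],grip=w[4]))
        p,yaw=t,ty
    for i in range(0,len(rows),12): print(json.dumps(rows[i:i+12]))
    return rows
def report():
    p,R,yaw,s=pose(); print('t',round(s['clock'],2),'p',p.round(4),'yaw',round(yaw,1),'tilt',R[:,1].round(3),'F',s['ft_force'].round(1),'w',round(s['gripper_width'],4))
E
python3 - <<'E'
from h import *
ct=eyes.calibration('top');cs=eyes.calibration('side')
for uv in((405.8,258.7),(442.2,255)): print(onplane(ct,*uv,.112))
for uv in((379.6,167.6),(390.6,150)): print(onplane(cs,*uv,.112))
plan([(0.42,-0.3,0.23,-40,.75),(0.485,0.03,0.16,5,.75),(0.492,0.112,0.10,5,.75)])
E
```

```text
[ 0.37323343 -0.30804848  0.112     ]
[ 0.38133579 -0.42045594  0.112     ]
[ 0.3701914  -0.31044182  0.112     ]
[ 0.3828463  -0.41927205  0.112     ]
[{"xyz": [-0.03, 0.0, 0.039], "turn": [0, -4.0, 0], "grip": 0.75}, {"xyz": [-0.027, 0.0, 0.041], "turn": [0, -4.0, 0], "grip": 0.75}, {"xyz": [-0.024, 0.0, 0.042], "turn": [0, -4.0, 0], "grip": 0.75}, {"xyz": [-0.021, 0.0, 0.044], "turn": [0, -4.0, 0], "grip": 0.75}, {"xyz": [-0.018, 0.0, 0.045], "turn": [0, -4.0, 0], "grip": 0.75}, {"xyz": [-0.014, 0.0, 0.046], "turn": [0, -4.0, 0], "grip": 0.75}, {"xyz": [-0.011, 0.0, 0.047], "turn": [0, -4.0, 0], "grip": 0.75}, {"xyz": [-0.008, 0.0, 0.048], "turn": [0, -4.0, 0], "grip": 0.75}, {"xyz": [-0.023, 0.01, 0.042], "turn": [0, -6.4, 0], "grip": 0.75}, {"xyz": [-0.018, 0.01, 0.044], "turn": [0, -6.4, 0], "grip": 0.75}, {"xyz": [-0.013, 0.01, 0.046], "turn": [0, -6.4, 0], "grip": 0.75}, {"xyz": [-0.008, 0.01, 0.047], "turn": [0, -6.4, 0], "grip": 0.75}]
[{"xyz": [-0.003, 0.01, 0.048], "turn": [0, -6.4, 0], "grip": 0.75}, {"xyz": [0.003, 0.01, 0.048], "turn": [0, -6.4, 0], "grip": 0.75}, {"xyz": [0.008, 0.01, 0.047], "turn": [0, -6.4, 0], "grip": 0.75}, {"xyz": [0.007, 0.03, 0.041], "turn": [0, 0.0, 0], "grip": 0.75}, {"xyz": [0.007, 0.03, 0.041], "turn": [0, 0.0, 0], "grip": 0.75}]
```

jog_arm([
  {"xyz": [-0.03, 0.0, 0.039], "turn": [0, -4.0, 0], "grip": 0.75},
  {"xyz": [-0.027, 0.0, 0.041], "turn": [0, -4.0, 0], "grip": 0.75},
  {"xyz": [-0.024, 0.0, 0.042], "turn": [0, -4.0, 0], "grip": 0.75},
  {"xyz": [-0.021, 0.0, 0.044], "turn": [0, -4.0, 0], "grip": 0.75},
  {"xyz": [-0.018, 0.0, 0.045], "turn": [0, -4.0, 0], "grip": 0.75},
  {"xyz": [-0.014, 0.0, 0.046], "turn": [0, -4.0, 0], "grip": 0.75},
  {"xyz": [-0.011, 0.0, 0.047], "turn": [0, -4.0, 0], "grip": 0.75},
  {"xyz": [-0.008, 0.0, 0.048], "turn": [0, -4.0, 0], "grip": 0.75},
])

```text
clock: 1.4
position: [0.4221, -0.2934, 0.2312]
eef_rot: [[0.769, 0.001, 0.639], [-0.639, -0.005, 0.769], [0.004, -1.0, -0.003]]
ft_force: [0.9, -0.7, -0.7]
gripper_width: 0.064
```

Run:
```python
from h import *
report()
plan([(0.485,0.03,0.16,5,.75),(0.492,0.112,0.10,5,.75)])
```

```text
t 1.4 p [ 0.4221 -0.2934  0.2312] yaw -39.7 tilt [ 0.001 -0.005 -1.   ] F [ 0.9 -0.7 -0.7] w 0.064
[{"xyz": [-0.023, 0.01, 0.041], "turn": [0, -6.4, 0], "grip": 0.75}, {"xyz": [-0.018, 0.01, 0.044], "turn": [0, -6.4, 0], "grip": 0.75}, {"xyz": [-0.013, 0.01, 0.045], "turn": [0, -6.4, 0], "grip": 0.75}, {"xyz": [-0.008, 0.01, 0.046], "turn": [0, -6.4, 0], "grip": 0.75}, {"xyz": [-0.003, 0.01, 0.047], "turn": [0, -6.4, 0], "grip": 0.75}, {"xyz": [0.003, 0.01, 0.047], "turn": [0, -6.4, 0], "grip": 0.75}, {"xyz": [0.008, 0.01, 0.046], "turn": [0, -6.4, 0], "grip": 0.75}, {"xyz": [0.007, 0.03, 0.041], "turn": [0, 0.0, 0], "grip": 0.75}, {"xyz": [0.007, 0.03, 0.041], "turn": [0, 0.0, 0], "grip": 0.75}]
```

jog_arm([
  {"xyz": [-0.023, 0.01, 0.041], "turn": [0, -6.4, 0], "grip": 0.75},
  {"xyz": [-0.018, 0.01, 0.044], "turn": [0, -6.4, 0], "grip": 0.75},
  {"xyz": [-0.013, 0.01, 0.045], "turn": [0, -6.4, 0], "grip": 0.75},
  {"xyz": [-0.008, 0.01, 0.046], "turn": [0, -6.4, 0], "grip": 0.75},
  {"xyz": [-0.003, 0.01, 0.047], "turn": [0, -6.4, 0], "grip": 0.75},
  {"xyz": [0.003, 0.01, 0.047], "turn": [0, -6.4, 0], "grip": 0.75},
  {"xyz": [0.008, 0.01, 0.046], "turn": [0, -6.4, 0], "grip": 0.75},
  {"xyz": [0.007, 0.03, 0.041], "turn": [0, 0.0, 0], "grip": 0.75},
  {"xyz": [0.007, 0.03, 0.041], "turn": [0, 0.0, 0], "grip": 0.75},
])

```text
clock: 2.52
position: [0.4934, 0.1252, 0.0998]
eef_rot: [[0.993, 0.015, -0.114], [0.114, -0.007, 0.993], [0.014, -1.0, -0.008]]
ft_force: [1.3, -0.5, 0.5]
gripper_width: 0.0636
```

Run:
```python
from h import *
report()
for o in cakes('wrist','w1.png'): print(*o)
plan([(0.492,0.112,0.03,5,.70),(0.492,0.112,0.008,5,.7,0,0.012)])
```

```text
t 2.52 p [0.4934 0.1252 0.0998] yaw 6.5 tilt [ 0.015 -0.007 -1.   ] F [ 1.3 -0.5  0.5] w 0.0636
[0.4914 0.1145] 3382 [267.5 235.6] 44.1 [64 67]
[0.5894 0.107 ] 3326 [407.9 260.6] 48.3 [71 67]
[0.6741 0.0933] 5149 [520.3 290.4] 71.3 [84 79]
[0.4842 0.0276] 3382 [244.8 345.7] 51.7 [72 60]
[0.5577 0.0301] 1727 [343.9 351.7] 38.0 [47 57]
[0.6862 0.0111] 163 [503.3 387.5] 14.4 [14 22]
[ 0.6562 -0.0116] 104 [458.2 408.1] 11.4 [24 30]
[{"xyz": [-0.001, 0.034, -0.01], "turn": [0, 1.0, 0], "grip": 0.7}, {"xyz": [-0.001, 0.034, -0.01], "turn": [0, 1.0, 0], "grip": 0.7}, {"xyz": [0.0, 0.011, 0.0], "turn": [0, 0.0, 0], "grip": 0.7}, {"xyz": [0.0, 0.011, 0.0], "turn": [0, 0.0, 0], "grip": 0.7}]
```

View pics/w1.png

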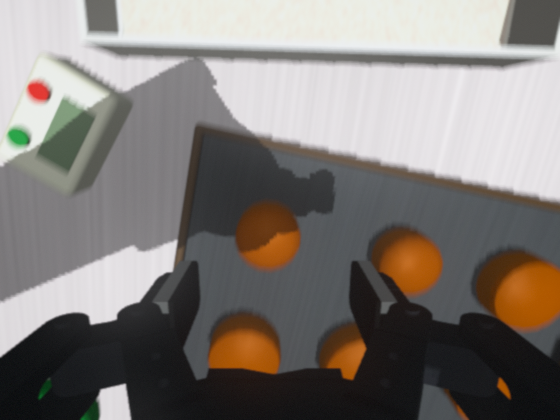

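jog_arm([
  {"xyz": [-0.001, 0.034, -0.012], "turn": [0, 1.0, 0], "grip": 0.7},
  {"xyz": [0, 0, 0], "turn": [0, 0, 0], "grip": 0.7},
])

```text
clock: 2.82
position: [0.4917, 0.1225, 0.0621]
eef_rot: [[0.994, 0.011, -0.108], [0.108, -0.001, 0.994], [0.011, -1.0, -0.002]]
ft_force: [0.4, -0.7, -0.3]
gripper_width: 0.06
```

Run:
```python
from h import *
report()
plan([(0.492,0.1125,0.03,5,.70),(0.492,0.1125,0.008,5,.7,0,0.012)])
```

```text
t 2.83 p [0.4917 0.1225 0.0621] yaw 6.2 tilt [ 0.011 -0.001 -1.   ] F [ 0.4 -0.7 -0.3] w 0.06
[{"xyz": [-0.001, 0.032, -0.01], "turn": [0, 1.2, 0], "grip": 0.7}, {"xyz": [0.0, 0.011, 0.0], "turn": [0, 0.0, 0], "grip": 0.7}, {"xyz": [0.0, 0.011, 0.0], "turn": [0, 0.0, 0], "grip": 0.7}]
```

jog_arm([
  {"xyz": [-0.001, 0.02, -0.01], "turn": [0, 1.2, 0], "grip": 0.7},
  {"xyz": [0.0, 0.0, 0.0], "turn": [0, 0.0, 0], "grip": 0.7},
])

```text
clock: 3.08
position: [0.4939, 0.1127, 0.0443]
eef_rot: [[0.996, 0.014, -0.087], [0.087, -0.0, 0.996], [0.014, -1.0, -0.001]]
ft_force: [-0.3, 0.3, 0.1]
gripper_width: 0.0599
```

Run:
```python
from h import *
report()
plan([(0.492,0.1125,0.008,5,.7,0)])
```

```text
t 3.08 p [0.4939 0.1127 0.0443] yaw 5.0 tilt [ 0.014 -0.    -1.   ] F [-0.3  0.3  0.1] w 0.0599
[{"xyz": [-0.002, 0.036, 0.0], "turn": [0, 0.0, 0], "grip": 0.7}]
```

jog_arm([
  {"xyz": [-0.002, 0.018, 0.0], "turn": [0, 0, 0.8], "grip": 0.7},
  {"xyz": [0.0, 0.017, 0.0], "turn": [0, 0.0, 0], "grip": 0.7},
  {"xyz": [0.0, 0.0, 0.0], "turn": [0, 0.0, 0], "grip": 0.7},
])

```text
clock: 3.45
position: [0.4943, 0.1138, 0.0097]
eef_rot: [[0.996, 0.004, -0.087], [0.087, 0.0, 0.996], [0.004, -1.0, 0.0]]
ft_force: [-0.4, 0.3, -0.1]
gripper_width: 0.06
```

Run:
```python
from h import *
report(); look('wrist','w2.png')
```

```text
t 3.45 p [0.4943 0.1138 0.0097] yaw 5.0 tilt [ 0.004  0.    -1.   ] F [-0.4  0.3 -0.1] w 0.06
```

View pics/w2.png

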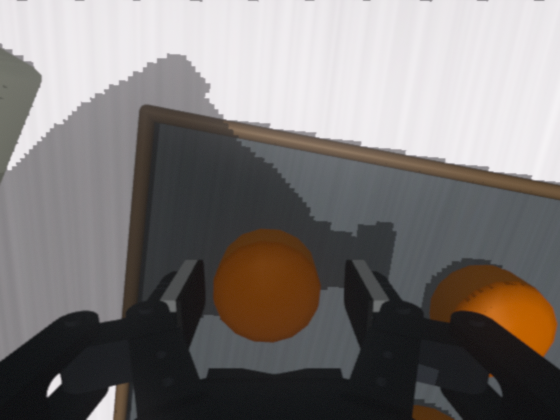

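jog_arm([
  {"xyz": [-0.002, 0.004, -0.001], "turn": [0, 0, 0], "grip": 0.7},
  {"xyz": [0, 0, 0], "turn": [0, 0, 0], "grip": 0.4},
  {"xyz": [0, 0, 0], "turn": [0, 0, 0], "grip": 0.4},
  {"xyz": [0, 0, 0], "turn": [0, 0, 0], "grip": 0.4},
], newtons=35)

```text
clock: 4.0
position: [0.4931, 0.1131, 0.0069]
eef_rot: [[0.996, 0.006, -0.088], [0.088, 0.001, 0.996], [0.006, -1.0, 0.0]]
ft_force: [-0.3, -1.0, -0.5]
gripper_width: 0.0428
```

Run:
```python
from h import *
report()
# pan local positions
b=np.radians(5.6);f=np.array([np.cos(b),np.sin(b)]);l=np.array([-f[1],f[0]]);mid=np.array([.511,-.351])
for y in(.05,0,-.05): print((mid+0.0*f+y*l).round(4))
```

```text
t 4.0 p [0.4931 0.1131 0.0069] yaw 5.0 tilt [ 0.006  0.001 -1.   ] F [-0.3 -1.  -0.5] w 0.0428
[ 0.5061 -0.3012]
[ 0.511 -0.351]
[ 0.5159 -0.4008]
```

Run:
```python
from h import *
plan([(0.493,0.11,0.09,5.3,.4,0,.045),(0.50,0.03,0.18,5.3,.4),(0.516,-0.36,0.18,5.3,.4),(0.516,-0.401,0.17,5.3,.4,1,.03)])
```

```text
[{"xyz": [0.0, -0.042, -0.002], "turn": [0, -0.1, 0], "grip": 0.4}, {"xyz": [0.0, -0.042, -0.002], "turn": [0, -0.1, 0], "grip": 0.4}, {"xyz": [0.0, -0.03, -0.027], "turn": [0, 0.0, 0], "grip": 0.4}, {"xyz": [0.0, -0.03, -0.027], "turn": [0, 0.0, 0], "grip": 0.4}, {"xyz": [0.0, -0.03, -0.027], "turn": [0, 0.0, 0], "grip": 0.4}, {"xyz": [-0.003, 0.0, -0.049], "turn": [0, 0.0, 0], "grip": 0.4}, {"xyz": [-0.003, 0.0, -0.049], "turn": [0, 0.0, 0], "grip": 0.4}, {"xyz": [-0.003, 0.0, -0.049], "turn": [0, 0.0, 0], "grip": 0.4}, {"xyz": [-0.003, 0.0, -0.049], "turn": [0, 0.0, 0], "grip": 0.4}, {"xyz": [-0.003, 0.0, -0.049], "turn": [0, 0.0, 0], "grip": 0.4}, {"xyz": [-0.003, 0.0, -0.049], "turn": [0, 0.0, 0], "grip": 0.4}, {"xyz": [-0.003, 0.0, -0.049], "turn": [0, 0.0, 0], "grip": 0.4}]
[{"xyz": [-0.003, 0.0, -0.049], "turn": [0, 0.0, 0], "grip": 0.4}, {"xyz": [-0.002, 0.005, -0.02], "turn": [0, 0.0, 0], "grip": 0.4}, {"xyz": [-0.002, 0.005, -0.02], "turn": [0, 0.0, 0], "grip": 0.4}, {"xyz": [0, 0, 0], "turn": [0, 0, 0], "grip": 0.4}]
```

jog_arm([
  {"xyz": [0.0, -0.042, -0.002], "turn": [0, 0, 0], "grip": 0.4},
  {"xyz": [0.0, -0.042, -0.002], "turn": [0, 0, 0], "grip": 0.4},
  {"xyz": [0.0, -0.03, -0.027], "turn": [0, 0.0, 0], "grip": 0.4},
  {"xyz": [0.0, -0.03, -0.027], "turn": [0, 0.0, 0], "grip": 0.4},
  {"xyz": [0.0, -0.03, -0.027], "turn": [0, 0.0, 0], "grip": 0.4},
  {"xyz": [-0.003, 0.0, -0.049], "turn": [0, 0.0, 0], "grip": 0.4},
  {"xyz": [-0.003, 0.0, -0.049], "turn": [0, 0.0, 0], "grip": 0.4},
  {"xyz": [-0.003, 0.0, -0.049], "turn": [0, 0.0, 0], "grip": 0.4},
  {"xyz": [-0.003, 0.0, -0.049], "turn": [0, 0.0, 0], "grip": 0.4},
  {"xyz": [-0.003, 0.0, -0.049], "turn": [0, 0.0, 0], "grip": 0.4},
  {"xyz": [-0.003, 0.0, -0.049], "turn": [0, 0.0, 0], "grip": 0.4},
  {"xyz": [-0.003, 0.0, -0.049], "turn": [0, 0.0, 0], "grip": 0.4},
])

```text
clock: 5.5
position: [0.512, -0.324, 0.1884]
eef_rot: [[0.995, 0.011, -0.098], [0.098, 0.001, 0.995], [0.011, -1.0, -0.0]]
ft_force: [1.1, -0.1, 0.0]
gripper_width: 0.0426
```

Run:
```python
from h import *
report()
plan([(0.516,-0.401,0.17,5.3,.4,1)])
```

```text
t 5.5 p [ 0.512  -0.324   0.1884] yaw 5.6 tilt [ 0.011  0.001 -1.   ] F [ 1.1 -0.1  0. ] w 0.0426
[{"xyz": [-0.002, 0.009, -0.039], "turn": [0, 0.2, 0], "grip": 0.4}, {"xyz": [-0.002, 0.009, -0.039], "turn": [0, 0.2, 0], "grip": 0.4}, {"xyz": [0, 0, 0], "turn": [0, 0, 0], "grip": 0.4}]
```

jog_arm([
  {"xyz": [-0.002, 0.009, -0.036], "turn": [0, 0.2, 0.6], "grip": 0.4},
  {"xyz": [-0.002, 0.009, -0.033], "turn": [0, 0.2, 0], "grip": 0.4},
  {"xyz": [0, 0, 0], "turn": [0, 0, 0], "grip": 0.4},
  {"xyz": [0, 0, 0], "turn": [0, 0, 0], "grip": 0.4},
])

```text
clock: 6.0
position: [0.5125, -0.3998, 0.1692]
eef_rot: [[0.996, -0.0, -0.084], [0.084, -0.001, 0.996], [-0.0, -1.0, -0.001]]
ft_force: [-0.3, -0.7, 0.1]
gripper_width: 0.0428
```

Run:
```python
from h import *
report(); look('side','s1.png')
plan([(0.516,-0.401,0.13,5.3,.4,0),(0.516,-0.401,0.109,5.3,.4,1)])
```

```text
t 6.0 p [ 0.5125 -0.3998  0.1692] yaw 4.8 tilt [-0.    -0.001 -1.   ] F [-0.3 -0.7  0.1] w 0.0428
[{"xyz": [0.004, 0.039, -0.001], "turn": [0, -0.5, 0], "grip": 0.4}, {"xyz": [0.0, 0.021, 0.0], "turn": [0, 0.0, 0], "grip": 0.4}, {"xyz": [0, 0, 0], "turn": [0, 0, 0], "grip": 0.4}]
```

View pics/s1.png

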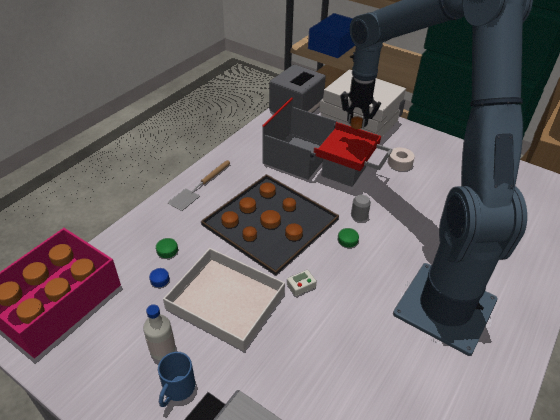

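jog_arm([
  {"xyz": [0.003, 0.036, -0.001], "turn": [0, -0.5, 0], "grip": 0.4},
  {"xyz": [0.0, 0.019, 0.0], "turn": [0, 0.0, 0], "grip": 0.4},
  {"xyz": [0, 0, 0], "turn": [0, 0, 0], "grip": 0.4},
])

```text
clock: 6.42
position: [0.517, -0.3983, 0.1148]
eef_rot: [[0.995, 0.002, -0.096], [0.096, -0.002, 0.995], [0.001, -1.0, -0.002]]
ft_force: [-0.4, 0.1, -0.4]
gripper_width: 0.0426
```

Run:
```python
from h import *
report()
```

```text
t 6.42 p [ 0.517  -0.3983  0.1148] yaw 5.5 tilt [ 0.002 -0.002 -1.   ] F [-0.4  0.1 -0.4] w 0.0426
```

Lower 6 mm, release, rise.

jog_arm([
  {"xyz": [0, 0.006, -0.001], "turn": [0, 0, 0], "grip": 0.4},
  {"xyz": [0, 0, 0], "turn": [0, 0, 0], "grip": 0.4},
  {"xyz": [0, 0, 0], "turn": [0, 0, 0], "grip": 0.65},
  {"xyz": [0, 0, 0], "turn": [0, 0, 0], "grip": 0.65},
  {"xyz": [0, -0.035, 0], "turn": [0, 0, 0], "grip": 0.65},
  {"xyz": [0, -0.045, 0], "turn": [0, 0, 0], "grip": 0.7},
])

```text
clock: 7.18
position: [0.5164, -0.3985, 0.1903]
eef_rot: [[0.995, -0.0, -0.097], [0.097, -0.001, 0.995], [-0.0, -1.0, -0.001]]
ft_force: [0.3, 0.2, -0.3]
gripper_width: 0.0596
```

Run:
```python
from h import *
report()
c,p,d=look('wrist','w3.png')
for o in cakes('side'):
  if o[0][0]<.8: print(*o)
plan([(0.57,-0.12,0.18,5.3,.7),(0.5655,-0.0778,0.10,5.3,.7,1)])
```

```text
t 7.17 p [ 0.5164 -0.3985  0.1903] yaw 5.5 tilt [-0.    -0.001 -1.   ] F [ 0.3  0.2 -0.3] w 0.0596
[ 0.5774 -0.5333] 137 [352.8 137.1] 51.4 [14 13]
[ 0.664  -0.0936] 189 [267.  189.6] 52.0 [15 15]
[0.6735 0.0038] 212 [247.1 204.4] 53.3 [17 16]
[ 0.5654 -0.0779] 146 [288.8 203.9] 44.3 [13 13]
[0.6782 0.0895] 224 [229.3 218.9] 53.3 [17 17]
[0.5752 0.0136] 298 [270.  218.6] 61.4 [21 19]
[0.4843 0.0168] 232 [293.6 231.4] 52.9 [17 17]
[0.59   0.1027] 169 [249.2 233.2] 44.9 [14 15]
[{"xyz": [0.013, 0.003, 0.046], "turn": [0, 0.0, 0], "grip": 0.7}, {"xyz": [0.013, 0.003, 0.046], "turn": [0, 0.0, 0], "grip": 0.7}, {"xyz": [0.013, 0.003, 0.046], "turn": [0, 0.0, 0], "grip": 0.7}, {"xyz": [0.013, 0.003, 0.046], "turn": [0, 0.0, 0], "grip": 0.7}, {"xyz": [0.013, 0.003, 0.046], "turn": [0, 0.0, 0], "grip": 0.7}, {"xyz": [0.013, 0.003, 0.046], "turn": [0, 0.0, 0], "grip": 0.7}, {"xyz": [0.0, 0.04, 0.021], "turn": [0, 0.0, 0], "grip": 0.7}, {"xyz": [0.0, 0.04, 0.021], "turn": [0, 0.0, 0], "grip": 0.7}, {"xyz": [0, 0, 0], "turn": [0, 0, 0], "grip": 0.7}]
```

View pics/w3.png

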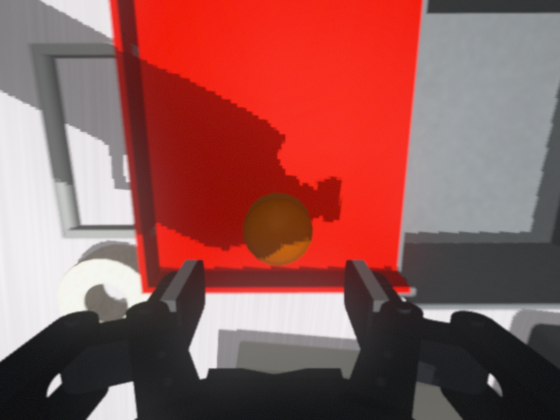

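jog_arm([
  {"xyz": [0.013, 0.002, 0.046], "turn": [0, 0.0, 0], "grip": 0.7},
  {"xyz": [0.013, 0.002, 0.046], "turn": [0, 0.0, 0], "grip": 0.7},
  {"xyz": [0.013, 0.002, 0.046], "turn": [0, 0.0, 0], "grip": 0.7},
  {"xyz": [0.013, 0.002, 0.046], "turn": [0, 0.0, 0], "grip": 0.7},
  {"xyz": [0.013, 0.002, 0.046], "turn": [0, 0.0, 0], "grip": 0.7},
  {"xyz": [0.013, 0.002, 0.044], "turn": [0, 0.0, 0], "grip": 0.7},
  {"xyz": [0.0, 0.04, 0.019], "turn": [0, 0.0, 0], "grip": 0.7},
  {"xyz": [0.0, 0.04, 0.015], "turn": [0, 0.0, 0], "grip": 0.7},
  {"xyz": [0, 0, 0], "turn": [0, 0, 0], "grip": 0.7},
])

```text
clock: 8.4
position: [0.573, -0.0795, 0.1007]
eef_rot: [[0.995, 0.016, -0.094], [0.094, -0.01, 0.996], [0.015, -1.0, -0.012]]
ft_force: [-0.4, -0.7, 0.6]
gripper_width: 0.0596
```

Run:
```python
from h import *
report()
plan([(0.5655,-0.0778,0.05,5.3,.7,1),(0.5655,-0.0778,0.007,5.3,.7,1,0.03)])
```

```text
t 8.4 p [ 0.573  -0.0795  0.1007] yaw 5.4 tilt [ 0.016 -0.01  -1.   ] F [-0.4 -0.7  0.6] w 0.0596
[{"xyz": [-0.007, 0.051, 0.002], "turn": [0, 0.1, 0], "grip": 0.7}, {"xyz": [0, 0, 0], "turn": [0, 0, 0], "grip": 0.7}, {"xyz": [0.0, 0.022, 0.0], "turn": [0, 0.0, 0], "grip": 0.7}, {"xyz": [0.0, 0.022, 0.0], "turn": [0, 0.0, 0], "grip": 0.7}, {"xyz": [0, 0, 0], "turn": [0, 0, 0], "grip": 0.7}]
```

jog_arm([
  {"xyz": [-0.007, 0.051, 0.002], "turn": [0.6, 0, 0.9], "grip": 0.7},
  {"xyz": [0, 0, 0], "turn": [0, 0, 0], "grip": 0.7},
])

```text
clock: 8.65
position: [0.569, -0.081, 0.0516]
eef_rot: [[0.996, 0.003, -0.092], [0.092, -0.003, 0.996], [0.003, -1.0, -0.003]]
ft_force: [-0.6, 0.1, -0.5]
gripper_width: 0.0599
```

Run:
```python
from h import *
report()
plan([(0.5655,-0.0778,0.007,5.3,.7,1,0.03)])
```

```text
t 8.65 p [ 0.569  -0.081   0.0516] yaw 5.3 tilt [ 0.003 -0.003 -1.   ] F [-0.6  0.1 -0.5] w 0.0599
[{"xyz": [-0.002, 0.022, 0.002], "turn": [0, 0.0, 0], "grip": 0.7}, {"xyz": [-0.002, 0.022, 0.002], "turn": [0, 0.0, 0], "grip": 0.7}, {"xyz": [0, 0, 0], "turn": [0, 0, 0], "grip": 0.7}]
```

jog_arm([
  {"xyz": [-0.003, 0.022, 0.002], "turn": [0, 0.0, 0], "grip": 0.7},
  {"xyz": [-0.002, 0.02, 0.002], "turn": [0, 0.0, 0], "grip": 0.7},
  {"xyz": [0, 0, 0], "turn": [0, 0, 0], "grip": 0.7},
  {"xyz": [0, 0, 0], "turn": [0, 0, 0], "grip": 0.4},
  {"xyz": [0, 0, 0], "turn": [0, 0, 0], "grip": 0.4},
  {"xyz": [0, 0, 0], "turn": [0, 0, 0], "grip": 0.4},
])

```text
clock: 9.4
position: [0.5731, -0.0812, 0.0192]
eef_rot: [[0.996, 0.021, -0.088], [0.088, -0.007, 0.996], [0.02, -1.0, -0.008]]
ft_force: [-0.5, -0.5, -0.2]
gripper_width: 0.0419
```

Run:
```python
from h import *
report()
plan([(0.5655,-0.0778,0.06,5.3,.4,0,.05),(0.535,-0.2,0.18,5.3,.4,0),(0.511,-0.351,0.16,5.3,.4,1)])
```

```text
t 9.4 p [ 0.5731 -0.0812  0.0192] yaw 5.0 tilt [ 0.021 -0.007 -1.   ] F [-0.5 -0.5 -0.2] w 0.0419
[{"xyz": [-0.007, -0.041, 0.004], "turn": [0, -0.3, 0], "grip": 0.4}, {"xyz": [-0.01, -0.03, -0.03], "turn": [0, 0.0, 0], "grip": 0.4}, {"xyz": [-0.01, -0.03, -0.03], "turn": [0, 0.0, 0], "grip": 0.4}, {"xyz": [-0.01, -0.03, -0.03], "turn": [0, 0.0, 0], "grip": 0.4}, {"xyz": [-0.01, -0.03, -0.03], "turn": [0, 0.0, 0], "grip": 0.4}, {"xyz": [-0.013, 0.007, -0.049], "turn": [0, 0.0, 0], "grip": 0.4}, {"xyz": [-0.013, 0.007, -0.049], "turn": [0, 0.0, 0], "grip": 0.4}, {"xyz": [-0.013, 0.007, -0.049], "turn": [0, 0.0, 0], "grip": 0.4}, {"xyz": [0, 0, 0], "turn": [0, 0, 0], "grip": 0.4}]
```

Run:
```python
from h import *
look('wrist','w4.png')
c,p,d=look('side'); cv2.imwrite('pics/s4.png',cv2.resize(p[120:260,190:390],None,fx=4,fy=4,interpolation=cv2.INTER_CUBIC))
```

```text
(no output)
```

View pics/w4.png

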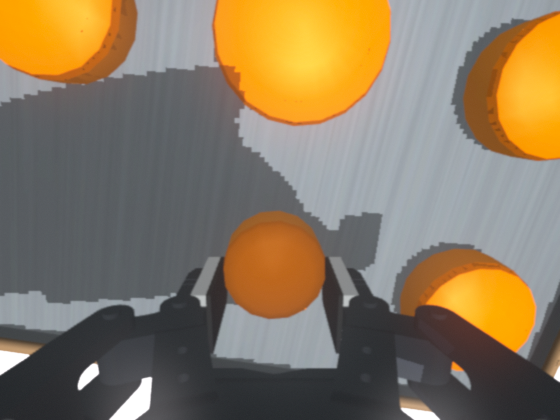

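View pics/s4.png

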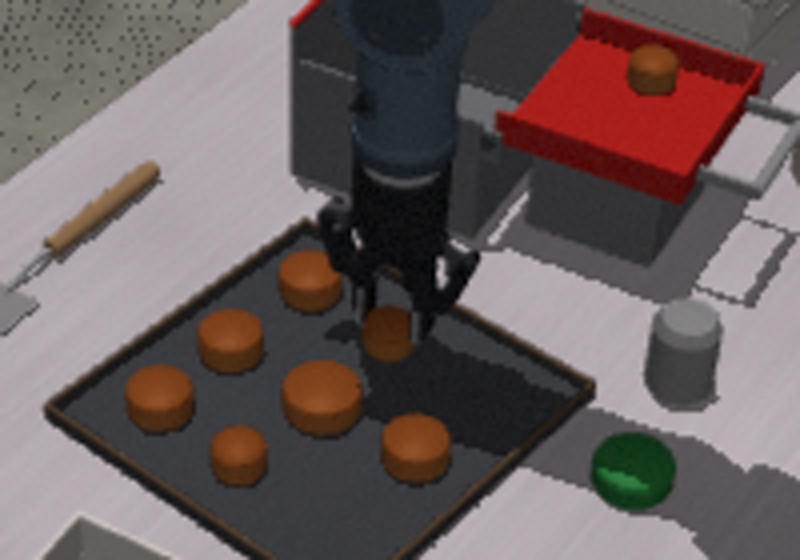

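jog_arm([
  {"xyz": [0, 0, 0], "turn": [0, 0, 0], "grip": 0.7},
  {"xyz": [0, 0, 0], "turn": [0, 0, 0], "grip": 0.7},
])

```text
clock: 9.75
position: [0.5729, -0.0811, 0.019]
eef_rot: [[0.996, 0.02, -0.088], [0.088, -0.007, 0.996], [0.02, -1.0, -0.008]]
ft_force: [0.1, 0.5, -0.4]
gripper_width: 0.0596
```

Run:
```python
from h import *
report()
c,p,d=look('wrist','w5.png')
for o in cakes('wrist',img=(c,p,d)): print(*o)
for o in cakes('side'):
  if o[0][0]<.8: print(*o)
```

```text
t 9.75 p [ 0.5729 -0.0811  0.019 ] yaw 5.0 tilt [ 0.02  -0.007 -1.   ] F [ 0.1  0.5 -0.4] w 0.0596
[0.4895 0.006 ] 10065 [66.4 37.3] 52.2 [137  84]
[0.5754 0.0082] 18317 [301.5  54.2] 62.7 [178 126]
[0.6607 0.0026] 11109 [518.6  91.6] 58.4 [ 96 149]
[ 0.5724 -0.0767] 8446 [273.4 263.8] 45.7 [102 107]
[ 0.663  -0.0828] 7672 [471.9 291.1] 52.3 [136  94]
[ 0.5775 -0.5336] 142 [352.8 137. ] 52.3 [13 13]
[ 0.6639 -0.0919] 179 [266.7 189.9] 50.6 [15 15]
[0.6733 0.004 ] 212 [247.1 204.5] 53.3 [17 16]
[ 0.5711 -0.0757] 124 [287.  203.6] 40.9 [13 13]
[0.6781 0.0895] 225 [229.3 218.9] 53.4 [17 17]
[0.5752 0.0137] 296 [270.  218.7] 61.1 [20 19]
[0.485 0.016] 241 [293.5 231.1] 53.9 [18 17]
[0.59   0.1027] 169 [249.2 233.2] 44.9 [14 15]
```

View pics/w5.png

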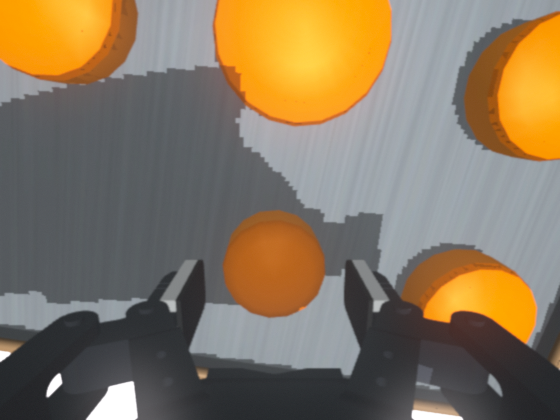

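Run:
```python
from h import *
plan([(0.572,-0.0767,0.07,-40,.7,1,0.03)])
```

```text
[{"xyz": [0.0, -0.01, 0.001], "turn": [0, 9.0, 0], "grip": 0.7}, {"xyz": [0.0, -0.01, 0.001], "turn": [0, 9.0, 0], "grip": 0.7}, {"xyz": [0.0, -0.01, 0.001], "turn": [0, 9.0, 0], "grip": 0.7}, {"xyz": [0.0, -0.01, 0.001], "turn": [0, 9.0, 0], "grip": 0.7}, {"xyz": [-0.001, -0.01, 0.001], "turn": [0, 9.0, 0], "grip": 0.7}, {"xyz": [0, 0, 0], "turn": [0, 0, 0], "grip": 0.7}]
```

jog_arm([
  {"xyz": [0.0, -0.045, 0.001], "turn": [0.4, 0, 1.1], "grip": 0.7},
  {"xyz": [0.0, -0.005, 0.001], "turn": [0, 9.0, 0], "grip": 0.7},
  {"xyz": [0.0, 0, 0.001], "turn": [0, 9.0, 0], "grip": 0.7},
  {"xyz": [0.0, 0, 0.001], "turn": [0, 9.0, 0], "grip": 0.7},
  {"xyz": [0.0, 0, 0.001], "turn": [0, 9.0, 0], "grip": 0.7},
  {"xyz": [0, 0, 0.0], "turn": [0, 9.0, 0], "grip": 0.7},
  {"xyz": [0, 0, 0], "turn": [0, 0, 0], "grip": 0.7},
])

```text
clock: 10.72
position: [0.5721, -0.0754, 0.0702]
eef_rot: [[0.751, -0.001, 0.66], [-0.66, -0.0, 0.751], [-0.001, -1.0, -0.001]]
ft_force: [0.7, -0.1, -0.3]
gripper_width: 0.0598
```

Run:
```python
from h import *
report()
for o in cakes('wrist','w6.png'): print(*o)
plan([(0.572,-0.0767,0.007,-40,.7,1,0.03)])
```

```text
t 10.72 p [ 0.5721 -0.0754  0.0702] yaw -41.3 tilt [-0.001 -0.    -1.   ] F [ 0.7 -0.1 -0.3] w 0.0598
[0.5786 0.081 ] 81 [72.4  1. ] 6.5 [30  4]
[ 0.6631 -0.0057] 4426 [317.7  22.1] 42.9 [109  55]
[0.5748 0.016 ] 12546 [162.7 110.1] 73.0 [127 127]
[ 0.6645 -0.0933] 8632 [421.6 154. ] 62.9 [110 100]
[0.485  0.0178] 8228 [ 51.3 215.6] 69.5 [107  96]
[ 0.5726 -0.0768] 4637 [275.1 237.6] 44.8 [76 78]
[{"xyz": [0.0, 0.021, 0.0], "turn": [0, -0.4, 0], "grip": 0.7}, {"xyz": [0.0, 0.021, 0.0], "turn": [0, -0.4, 0], "grip": 0.7}, {"xyz": [0.0, 0.021, 0.0], "turn": [0, -0.4, 0], "grip": 0.7}, {"xyz": [0, 0, 0], "turn": [0, 0, 0], "grip": 0.7}]
```

View pics/w6.png

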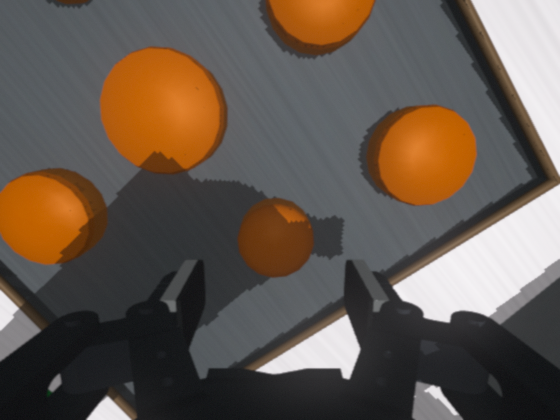

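jog_arm([
  {"xyz": [0.001, 0.024, -0.001], "turn": [0, 0, 0], "grip": 0.7},
  {"xyz": [0.0, 0.02, 0.0], "turn": [0, 0, 0], "grip": 0.7},
  {"xyz": [0.0, 0.016, 0.0], "turn": [0, 0, 0], "grip": 0.7},
  {"xyz": [0, 0.0, 0], "turn": [0, 0, 0], "grip": 0.7},
])

```text
clock: 11.28
position: [0.5724, -0.0768, 0.0078]
eef_rot: [[0.758, -0.001, 0.653], [-0.653, 0.001, 0.758], [-0.001, -1.0, 0.0]]
ft_force: [-0.2, 0.5, 0.3]
gripper_width: 0.0599
```

Run:
```python
from h import *
report()
```

```text
t 11.28 p [ 0.5724 -0.0768  0.0078] yaw -40.8 tilt [-0.001  0.001 -1.   ] F [-0.2  0.5  0.3] w 0.0599
```

Good this time. Grip, lift, carry to the pan middle.

jog_arm([
  {"xyz": [0, 0, 0], "turn": [0, 0, 0], "grip": 0.4},
  {"xyz": [0, 0, 0], "turn": [0, 0, 0], "grip": 0.4},
  {"xyz": [0, 0, 0], "turn": [0, 0, 0], "grip": 0.4},
])

```text
clock: 11.65
position: [0.5736, -0.0768, 0.0092]
eef_rot: [[0.758, 0.002, 0.652], [-0.652, 0.0, 0.758], [0.001, -1.0, 0.001]]
ft_force: [-0.1, -0.3, -0.2]
gripper_width: 0.0429
```

Run:
```python
from h import *
report()
plan([(0.572,-0.0767,0.06,-40.8,.4,0,.05),(0.54,-0.2,0.18,-20,.4,0),(0.511,-0.351,0.16,5.3,.4,1)])
```

```text
t 11.65 p [ 0.5736 -0.0768  0.0092] yaw -40.7 tilt [ 0.002  0.    -1.   ] F [-0.1 -0.3 -0.2] w 0.0429
[{"xyz": [-0.001, -0.025, 0.0], "turn": [0, 0.0, 0], "grip": 0.4}, {"xyz": [-0.001, -0.025, 0.0], "turn": [0, 0.0, 0], "grip": 0.4}, {"xyz": [0.014, -0.03, -0.029], "turn": [0, -5.2, 0], "grip": 0.4}, {"xyz": [0.011, -0.03, -0.03], "turn": [0, -5.2, 0], "grip": 0.4}, {"xyz": [0.009, -0.03, -0.031], "turn": [0, -5.2, 0], "grip": 0.4}, {"xyz": [0.006, -0.03, -0.031], "turn": [0, -5.2, 0], "grip": 0.4}, {"xyz": [0.008, 0.007, -0.051], "turn": [0, -8.4, 0], "grip": 0.4}, {"xyz": [0.001, 0.007, -0.051], "turn": [0, -8.4, 0], "grip": 0.4}, {"xyz": [-0.007, 0.007, -0.051], "turn": [0, -8.4, 0], "grip": 0.4}, {"xyz": [0, 0, 0], "turn": [0, 0, 0], "grip": 0.4}]
```

jog_arm([
  {"xyz": [-0.001, -0.025, 0.0], "turn": [0, 0.0, 0], "grip": 0.4},
  {"xyz": [-0.001, -0.025, 0.0], "turn": [0, 0.0, 0], "grip": 0.4},
  {"xyz": [0.014, -0.03, -0.029], "turn": [0, -5.2, 0], "grip": 0.4},
  {"xyz": [0.011, -0.03, -0.03], "turn": [0, -5.2, 0], "grip": 0.4},
  {"xyz": [0.009, -0.03, -0.031], "turn": [0, -5.2, 0], "grip": 0.4},
  {"xyz": [0.006, -0.03, -0.031], "turn": [0, -5.2, 0], "grip": 0.4},
  {"xyz": [0.008, 0.004, -0.051], "turn": [0, -8.4, 0], "grip": 0.4},
  {"xyz": [0.001, 0.004, -0.049], "turn": [0, -8.4, 0], "grip": 0.4},
  {"xyz": [-0.007, 0.004, -0.045], "turn": [0, -8.4, 0], "grip": 0.4},
  {"xyz": [0, 0, 0], "turn": [0, 0, 0], "grip": 0.4},
])

```text
clock: 12.9
position: [0.5138, -0.3524, 0.1761]
eef_rot: [[0.993, 0.007, -0.122], [0.122, -0.005, 0.993], [0.006, -1.0, -0.005]]
ft_force: [0.3, 0.4, -1.1]
gripper_width: 0.0426
```

Run:
```python
from h import *
report()
plan([(0.511,-0.350,0.14,5.3,.4,0),(0.511,-0.350,0.111,5.3,.4,1)])
```

```text
t 12.9 p [ 0.5138 -0.3524  0.1761] yaw 7.0 tilt [ 0.007 -0.005 -1.   ] F [ 0.3  0.4 -1.1] w 0.0426
[{"xyz": [-0.002, 0.036, 0.003], "turn": [0, 1.7, 0], "grip": 0.4}, {"xyz": [0.0, 0.029, 0.0], "turn": [0, 0.0, 0], "grip": 0.4}, {"xyz": [0, 0, 0], "turn": [0, 0, 0], "grip": 0.4}]
```

jog_arm([
  {"xyz": [-0.002, 0.036, 0.003], "turn": [0.3, 1.7, 0.4], "grip": 0.4},
  {"xyz": [0.0, 0.022, 0.0], "turn": [0, 0.0, 0], "grip": 0.4},
  {"xyz": [0, 0, 0], "turn": [0, 0, 0], "grip": 0.4},
])

```text
clock: 13.28
position: [0.5126, -0.3488, 0.118]
eef_rot: [[0.996, 0.002, -0.089], [0.089, -0.0, 0.996], [0.002, -1.0, -0.0]]
ft_force: [-1.0, 0.3, -0.3]
gripper_width: 0.0428
```

Run:
```python
from h import *
report()
```

```text
t 13.28 p [ 0.5126 -0.3488  0.118 ] yaw 5.1 tilt [ 0.002 -0.    -1.   ] F [-1.   0.3 -0.3] w 0.0428
```

jog_arm([
  {"xyz": [0, 0.007, -0.001], "turn": [0, 0, 0], "grip": 0.4},
  {"xyz": [0, 0, 0], "turn": [0, 0, 0], "grip": 0.4},
  {"xyz": [0, 0, 0], "turn": [0, 0, 0], "grip": 0.65},
  {"xyz": [0, 0, 0], "turn": [0, 0, 0], "grip": 0.65},
  {"xyz": [0, -0.035, 0], "turn": [0, 0, 0], "grip": 0.65},
  {"xyz": [0, -0.04, 0], "turn": [0, 0, 0], "grip": 0.7},
])

```text
clock: 14.02
position: [0.5127, -0.3485, 0.188]
eef_rot: [[0.996, 0.001, -0.09], [0.09, 0.001, 0.996], [0.001, -1.0, 0.001]]
ft_force: [-0.4, -0.4, 0.8]
gripper_width: 0.0598
```

Run:
```python
from h import *
report()
c,p,d=look('side','s5.png')
for o in cakes('side',img=(c,p,d)):
  if o[0][0]<.8: print(*o)
plan([(0.56,-0.10,0.18,-20,.7),(0.59,0.1027,0.075,-40,.7,1)])
```

```text
t 14.03 p [ 0.5127 -0.3485  0.188 ] yaw 5.2 tilt [ 0.001  0.001 -1.   ] F [-0.4 -0.4  0.8] w 0.0598
[ 0.5749 -0.5052] 255 [349.8 140.8] 69.3 [19 21]
[ 0.664  -0.0936] 189 [267.  189.6] 52.0 [15 15]
[0.6734 0.004 ] 213 [247.1 204.5] 53.5 [17 16]
[0.678  0.0896] 224 [229.3 218.9] 53.3 [17 17]
[0.5751 0.0137] 298 [270.1 218.7] 61.4 [20 19]
[0.4843 0.0168] 232 [293.6 231.4] 52.9 [17 17]
[0.5899 0.1027] 170 [249.2 233.2] 45.0 [14 15]
[{"xyz": [0.013, 0.003, 0.049], "turn": [0, 5.0, 0], "grip": 0.7}, {"xyz": [0.009, 0.003, 0.05], "turn": [0, 5.0, 0], "grip": 0.7}, {"xyz": [0.005, 0.003, 0.051], "turn": [0, 5.0, 0], "grip": 0.7}, {"xyz": [0.0, 0.003, 0.051], "turn": [0, 5.0, 0], "grip": 0.7}, {"xyz": [-0.004, 0.003, 0.051], "turn": [0, 5.0, 0], "grip": 0.7}, {"xyz": [-0.008, 0.021, 0.04], "turn": [0, 4.0, 0], "grip": 0.7}, {"xyz": [-0.011, 0.021, 0.039], "turn": [0, 4.0, 0], "grip": 0.7}, {"xyz": [-0.014, 0.021, 0.039], "turn": [0, 4.0, 0], "grip": 0.7}, {"xyz": [-0.016, 0.021, 0.038], "turn": [0, 4.0, 0], "grip": 0.7}, {"xyz": [-0.019, 0.021, 0.036], "turn": [0, 4.0, 0], "grip": 0.7}, {"xyz": [0, 0, 0], "turn": [0, 0, 0], "grip": 0.7}]
```

View pics/s5.png

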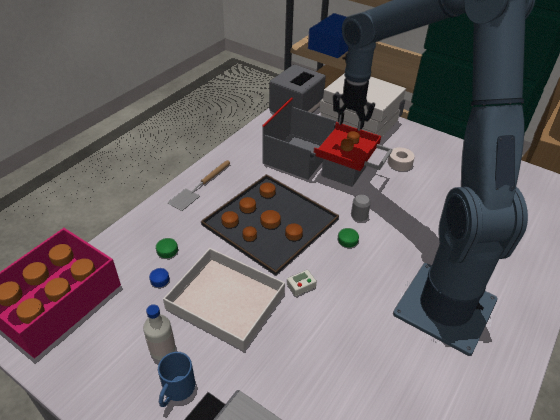

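jog_arm([
  {"xyz": [0.013, 0.002, 0.049], "turn": [0, 5.0, 0], "grip": 0.7},
  {"xyz": [0.009, 0.002, 0.05], "turn": [0, 5.0, 0], "grip": 0.7},
  {"xyz": [0.005, 0.002, 0.051], "turn": [0, 5.0, 0], "grip": 0.7},
  {"xyz": [0.0, 0.002, 0.051], "turn": [0, 5.0, 0], "grip": 0.7},
  {"xyz": [-0.004, 0.003, 0.051], "turn": [0, 5.0, 0], "grip": 0.7},
  {"xyz": [-0.008, 0.021, 0.04], "turn": [0, 4.0, 0], "grip": 0.7},
  {"xyz": [-0.011, 0.021, 0.039], "turn": [0, 4.0, 0], "grip": 0.7},
  {"xyz": [-0.014, 0.021, 0.039], "turn": [0, 4.0, 0], "grip": 0.7},
  {"xyz": [-0.016, 0.019, 0.034], "turn": [0, 4.0, 0], "grip": 0.7},
  {"xyz": [-0.016, 0.017, 0.028], "turn": [0, 4.0, 0], "grip": 0.7},
  {"xyz": [0, 0, 0], "turn": [0, 0, 0], "grip": 0.7},
])

```text
clock: 15.45
position: [0.6012, 0.1023, 0.0847]
eef_rot: [[0.748, 0.024, 0.664], [-0.664, -0.007, 0.748], [0.022, -1.0, 0.011]]
ft_force: [-0.8, -0.8, 0.1]
gripper_width: 0.0599
```

Run:
```python
from h import *
report()
for o in cakes('wrist','w7.png'): print(*o)
plan([(0.59,0.1027,0.06,-40,.7,1),(0.59,0.1027,0.007,-40,.7,1,.03)])
```

```text
t 15.45 p [0.6012 0.1023 0.0847] yaw -41.6 tilt [ 0.024 -0.007 -1.   ] F [-0.8 -0.8  0.1] w 0.0599
[0.6782 0.0899] 6922 [380.8 162.3] 59.1 [96 91]
[0.5897 0.1033] 4014 [255.7 240.7] 45.0 [70 74]
[0.6731 0.0049] 6256 [453.6 266.1] 65.5 [95 86]
[0.5754 0.0228] 4857 [320.1 337.6] 57.1 [80 83]
[ 0.6833 -0.0844] 726 [537.7 345.8] 27.6 [53 42]
[ 0.6435 -0.0917] 171 [495.  385.1] 13.5 [15 23]
[{"xyz": [-0.011, 0.025, -0.006], "turn": [0, -1.7, 0], "grip": 0.7}, {"xyz": [0, 0, 0], "turn": [0, 0, 0], "grip": 0.7}, {"xyz": [0.0, 0.026, 0.0], "turn": [0, 0.0, 0], "grip": 0.7}, {"xyz": [0.0, 0.026, 0.0], "turn": [0, 0.0, 0], "grip": 0.7}, {"xyz": [0, 0, 0], "turn": [0, 0, 0], "grip": 0.7}]
```

jog_arm([
  {"xyz": [-0.009, 0.025, -0.006], "turn": [-0.6, -1.7, 1.3], "grip": 0.7},
  {"xyz": [0, 0, 0], "turn": [0, 0, 0], "grip": 0.7},
])

```text
clock: 15.75
position: [0.5928, 0.0984, 0.0611]
eef_rot: [[0.766, 0.003, 0.643], [-0.643, -0.003, 0.766], [0.004, -1.0, -0.0]]
ft_force: [1.1, 0.5, -0.1]
gripper_width: 0.0595
```

```bash
sed -i 's/^def report():/def report():\n    _r()\n    p,R,yaw,s=pose(); v=R.T@np.array([0,0,-1.]); print("fix turn x %.1f z %.1f"%(np.degrees(v[2]),-np.degrees(v[0])))\ndef _r():/' h.py
python3 - <<'E'
from h import *
report()
plan([(0.59,0.1027,0.007,-40,.7,1,.03)])
E
```

```text
t 15.75 p [0.5928 0.0984 0.0611] yaw -40.0 tilt [ 0.003 -0.003 -1.   ] F [ 1.1  0.5 -0.1] w 0.0595
fix turn x 0.0 z 0.2
[{"xyz": [-0.002, 0.027, 0.001], "turn": [0, 0.0, 0], "grip": 0.7}, {"xyz": [-0.002, 0.027, 0.001], "turn": [0, 0.0, 0], "grip": 0.7}, {"xyz": [0, 0, 0], "turn": [0, 0, 0], "grip": 0.7}]
```

jog_arm([
  {"xyz": [-0.003, 0.027, 0.001], "turn": [0, 0.0, 0.2], "grip": 0.7},
  {"xyz": [-0.002, 0.024, 0.001], "turn": [0, 0.0, 0], "grip": 0.7},
  {"xyz": [0, 0, 0], "turn": [0, 0, 0], "grip": 0.7},
])

```text
clock: 16.12
position: [0.5953, 0.0992, 0.0138]
eef_rot: [[0.761, 0.009, 0.648], [-0.648, -0.001, 0.761], [0.008, -1.0, 0.005]]
ft_force: [0.9, 0.3, -0.2]
gripper_width: 0.0595
```

Run:
```python
from h import *
report()
```

```text
t 16.12 p [0.5953 0.0992 0.0138] yaw -40.4 tilt [ 0.009 -0.001 -1.   ] F [ 0.9  0.3 -0.2] w 0.0595
fix turn x -0.3 z 0.5
```

jog_arm([
  {"xyz": [-0.006, 0.005, 0.0], "turn": [-0.3, 0.0, 0.5], "grip": 0.7},
  {"xyz": [-0.002, 0.002, 0], "turn": [0, 0, 0], "grip": 0.7},
  {"xyz": [0, 0, 0], "turn": [0, 0, 0], "grip": 0.4},
  {"xyz": [0, 0, 0], "turn": [0, 0, 0], "grip": 0.4},
  {"xyz": [0, 0, 0], "turn": [0, 0, 0], "grip": 0.4},
])

```text
clock: 16.75
position: [0.5922, 0.104, 0.0107]
eef_rot: [[0.76, 0.005, 0.65], [-0.65, 0.001, 0.76], [0.003, -1.0, 0.004]]
ft_force: [0.6, -0.0, 0.5]
gripper_width: 0.0424
```

Run:
```python
from h import *
report()
plan([(0.592,0.1,0.06,-40.8,.4,0,.05),(0.56,-0.05,0.19,-30,.4,0),(0.507,-0.301,0.17,5.3,.4,1)])
```

```text
t 16.75 p [0.5922 0.104  0.0107] yaw -40.5 tilt [ 0.005  0.001 -1.   ] F [ 0.6 -0.   0.5] w 0.0424
fix turn x -0.2 z 0.2
[{"xyz": [0.002, -0.049, -0.003], "turn": [0, 0.3, 0], "grip": 0.4}, {"xyz": [0.018, -0.033, -0.034], "turn": [0, -2.7, 0], "grip": 0.4}, {"xyz": [0.017, -0.033, -0.034], "turn": [0, -2.7, 0], "grip": 0.4}, {"xyz": [0.015, -0.033, -0.035], "turn": [0, -2.7, 0], "grip": 0.4}, {"xyz": [0.014, -0.033, -0.036], "turn": [0, -2.7, 0], "grip": 0.4}, {"xyz": [0.016, 0.004, -0.049], "turn": [0, -7.1, 0], "grip": 0.4}, {"xyz": [0.01, 0.004, -0.05], "turn": [0, -7.1, 0], "grip": 0.4}, {"xyz": [0.004, 0.004, -0.051], "turn": [0, -7.1, 0], "grip": 0.4}, {"xyz": [-0.003, 0.004, -0.051], "turn": [0, -7.1, 0], "grip": 0.4}, {"xyz": [-0.009, 0.004, -0.051], "turn": [0, -7.1, 0], "grip": 0.4}, {"xyz": [0, 0, 0], "turn": [0, 0, 0], "grip": 0.4}]
```

jog_arm([
  {"xyz": [0.002, -0.049, -0.003], "turn": [0, 0.3, 0], "grip": 0.4},
  {"xyz": [0.018, -0.033, -0.034], "turn": [0, -2.7, 0], "grip": 0.4},
  {"xyz": [0.017, -0.033, -0.034], "turn": [0, -2.7, 0], "grip": 0.4},
  {"xyz": [0.015, -0.033, -0.035], "turn": [0, -2.7, 0], "grip": 0.4},
  {"xyz": [0.014, -0.033, -0.036], "turn": [0, -2.7, 0], "grip": 0.4},
  {"xyz": [0.016, 0.002, -0.049], "turn": [0, -7.1, 0], "grip": 0.4},
  {"xyz": [0.01, 0.002, -0.05], "turn": [0, -7.1, 0], "grip": 0.4},
  {"xyz": [0.004, 0.002, -0.049], "turn": [0, -7.1, 0], "grip": 0.4},
  {"xyz": [-0.003, 0.002, -0.047], "turn": [0, -7.1, 0], "grip": 0.4},
  {"xyz": [-0.009, 0.002, -0.044], "turn": [0, -7.1, 0], "grip": 0.4},
  {"xyz": [0, 0, 0], "turn": [0, 0, 0], "grip": 0.4},
])

```text
clock: 18.12
position: [0.5094, -0.302, 0.1867]
eef_rot: [[0.992, 0.006, -0.124], [0.124, -0.002, 0.992], [0.006, -1.0, -0.003]]
ft_force: [0.1, -0.1, -0.5]
gripper_width: 0.0425
```

Run:
```python
from h import *
report()
plan([(0.506,-0.300,0.16,5.3,.4,1),(0.506,-0.300,0.118,5.3,.4,1)])
```

```text
t 18.12 p [ 0.5094 -0.302   0.1867] yaw 7.1 tilt [ 0.006 -0.002 -1.   ] F [ 0.1 -0.1 -0.5] w 0.0425
fix turn x 0.2 z 0.3
[{"xyz": [-0.003, 0.027, 0.002], "turn": [0, 1.8, 0], "grip": 0.4}, {"xyz": [0, 0, 0], "turn": [0, 0, 0], "grip": 0.4}, {"xyz": [0.0, 0.042, 0.0], "turn": [0, 0.0, 0], "grip": 0.4}, {"xyz": [0, 0, 0], "turn": [0, 0, 0], "grip": 0.4}]
```

jog_arm([
  {"xyz": [-0.003, 0.035, 0.004], "turn": [0.2, 1.8, 0.3], "grip": 0.4},
  {"xyz": [0, 0.028, 0.001], "turn": [0, 0, 0], "grip": 0.4},
  {"xyz": [0.0, 0.0, 0.0], "turn": [0, 0.0, 0], "grip": 0.4},
])

```text
clock: 18.5
position: [0.5066, -0.2963, 0.1228]
eef_rot: [[0.996, 0.002, -0.089], [0.089, 0.001, 0.996], [0.002, -1.0, 0.001]]
ft_force: [0.5, -0.0, -0.7]
gripper_width: 0.0425
```

Run:
```python
from h import *
report()
look('wrist','w8.png')
```

```text
t 18.5 p [ 0.5066 -0.2963  0.1228] yaw 5.1 tilt [ 0.002  0.001 -1.   ] F [ 0.5 -0.  -0.7] w 0.0425
fix turn x -0.1 z 0.1
```

View pics/w8.png

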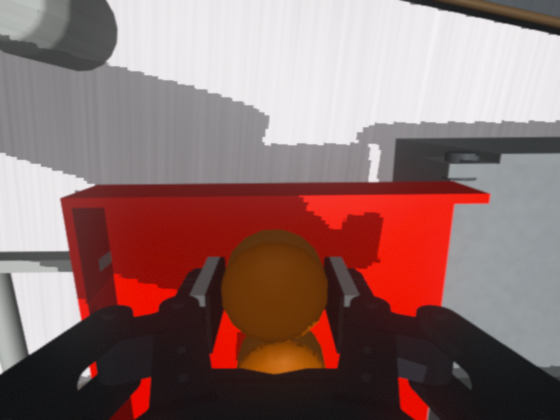

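jog_arm([
  {"xyz": [0, 0.01, -0.002], "turn": [0, 0, 0], "grip": 0.4},
  {"xyz": [0, 0, 0], "turn": [0, 0, 0], "grip": 0.4},
  {"xyz": [0, 0, 0], "turn": [0, 0, 0], "grip": 0.65},
  {"xyz": [0, 0, 0], "turn": [0, 0, 0], "grip": 0.65},
  {"xyz": [0, -0.035, 0], "turn": [0, 0, 0], "grip": 0.65},
  {"xyz": [0, -0.035, 0], "turn": [0, 0, 0], "grip": 0.7},
  {"xyz": [0, 0, 0], "turn": [0, 0, 0], "grip": 0.5},
])

```text
clock: 19.42
position: [0.5098, -0.2991, 0.1894]
eef_rot: [[0.996, 0.009, -0.09], [0.09, -0.002, 0.996], [0.009, -1.0, -0.003]]
ft_force: [-0.5, 0.1, 0.8]
gripper_width: 0.0436
```

Run:
```python
from h import *
report()
plan([(0.377,-0.3645,0.18,5.6,.42,1)])
```

```text
t 19.43 p [ 0.5098 -0.2991  0.1894] yaw 5.1 tilt [ 0.009 -0.002 -1.   ] F [-0.5  0.1  0.8] w 0.0436
fix turn x 0.2 z 0.5
[{"xyz": [-0.046, 0.003, -0.018], "turn": [0, -0.2, 0], "grip": 0.42}, {"xyz": [-0.046, 0.003, -0.018], "turn": [0, -0.2, 0], "grip": 0.42}, {"xyz": [-0.046, 0.003, -0.018], "turn": [0, -0.2, 0], "grip": 0.42}, {"xyz": [0, 0, 0], "turn": [0, 0, 0], "grip": 0.42}]
```

jog_arm([
  {"xyz": [-0.046, 0.003, -0.018], "turn": [0.2, 0, 0.5], "grip": 0.42},
  {"xyz": [-0.046, 0.003, -0.018], "turn": [0, 0, 0], "grip": 0.42},
  {"xyz": [-0.044, 0.003, -0.018], "turn": [0, 0, 0], "grip": 0.42},
  {"xyz": [0, 0, 0], "turn": [0, 0, 0], "grip": 0.42},
  {"xyz": [0, 0, 0], "turn": [0, 0, 0], "grip": 0.42},
])

```text
clock: 20.05
position: [0.3756, -0.3656, 0.1778]
eef_rot: [[0.996, -0.0, -0.091], [0.091, 0.002, 0.996], [-0.0, -1.0, 0.002]]
ft_force: [0.1, 0.8, 0.5]
gripper_width: 0.0356
```

Run:
```python
from h import *
report()
look('wrist','w9.png')
c,p,d=look('top','t9.png')
c,p,d=look('side'); cv2.imwrite('pics/s9.png',cv2.resize(p[80:220,250:450],None,fx=4,fy=4,interpolation=cv2.INTER_CUBIC))
plan([(0.377,-0.3645,0.14,5.6,.42,1)])
```

```text
t 20.05 p [ 0.3756 -0.3656  0.1778] yaw 5.2 tilt [-0.     0.002 -1.   ] F [0.1 0.8 0.5] w 0.0356
fix turn x -0.1 z -0.0
[{"xyz": [0.001, 0.038, 0.001], "turn": [0, -0.3, 0], "grip": 0.42}, {"xyz": [0, 0, 0], "turn": [0, 0, 0], "grip": 0.42}]
```

View pics/w9.png

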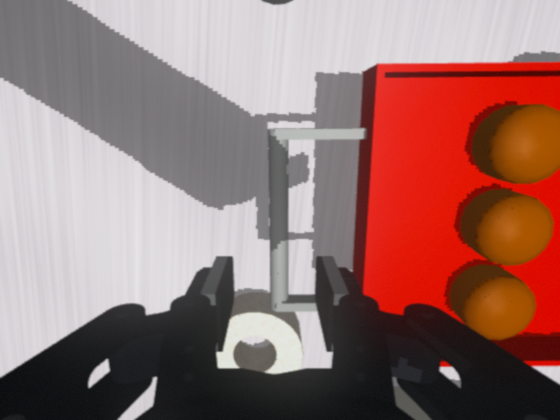

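View pics/s9.png

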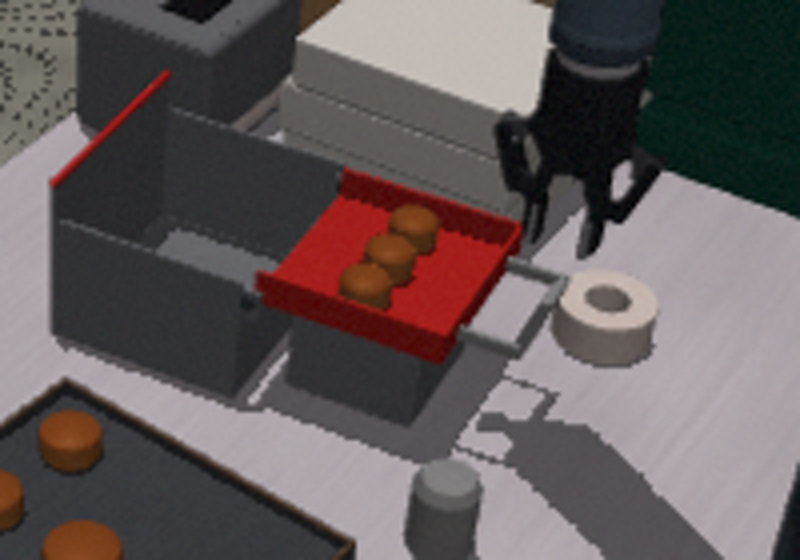

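Run:
```python
from h import *
c=eyes.calibration('wrist')
a=onplane(c,278,128,.113);b=onplane(c,280,305,.113);print(a,b,(a+b)/2)
print(status.get_obs()['q'].round(2))
```

```text
[ 0.37285687 -0.30472663  0.113     ] [ 0.38494991 -0.4171677   0.113     ] [ 0.37890339 -0.36094717  0.113     ]
[ 1.04  0.43 -0.45  1.9   0.24  0.87  0.57]
```

jog_arm([
  {"xyz": [0.002, 0.028, 0.003], "turn": [0, 0, 0], "grip": 0.42},
  {"xyz": [0.001, 0.024, 0], "turn": [0, 0, 0], "grip": 0.42},
  {"xyz": [0, 0.02, 0], "turn": [0, 0, 0], "grip": 0.42},
  {"xyz": [0, 0, 0], "turn": [0, 0, 0], "grip": 0.42},
])

```text
clock: 20.7
position: [0.3841, -0.3596, 0.1046]
eef_rot: [[0.995, 0.003, -0.099], [0.099, 0.001, 0.995], [0.004, -1.0, 0.001]]
ft_force: [-0.4, 0.6, -0.2]
gripper_width: 0.0359
```

Run:
```python
from h import *
report()
look('wrist','w10.png')
```

```text
t 20.7 p [ 0.3841 -0.3596  0.1046] yaw 5.7 tilt [ 0.003  0.001 -1.   ] F [-0.4  0.6 -0.2] w 0.0359
fix turn x -0.1 z 0.2
```

View pics/w10.png

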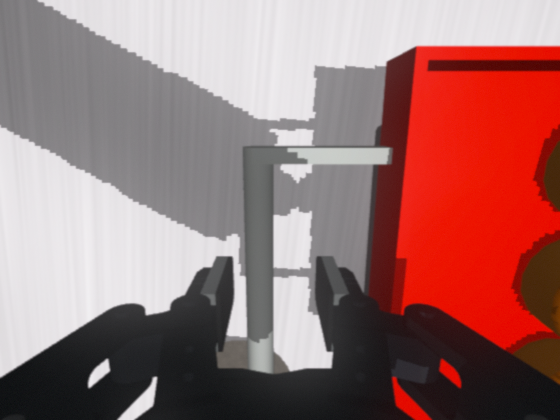

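jog_arm([
  {"xyz": [-0.006, 0.006, 0], "turn": [0, 0, 0], "grip": 0.42},
  {"xyz": [0, 0.006, 0], "turn": [0, 0, 0], "grip": 0.42},
  {"xyz": [0, 0, 0], "turn": [0, 0, 0], "grip": 0.42},
])

```text
clock: 21.12
position: [0.3799, -0.3614, 0.0946]
eef_rot: [[0.995, 0.007, -0.1], [0.1, -0.002, 0.995], [0.007, -1.0, -0.003]]
ft_force: [-0.0, -0.8, -0.3]
gripper_width: 0.0361
```

Run:
```python
from h import *
report()
```

```text
t 21.12 p [ 0.3799 -0.3614  0.0946] yaw 5.7 tilt [ 0.007 -0.002 -1.   ] F [-0.  -0.8 -0.3] w 0.0361
fix turn x 0.2 z 0.4
```

Close on the bar.

jog_arm([
  {"xyz": [-0.001, 0.003, 0], "turn": [0, 0, 0], "grip": 0.42},
  {"xyz": [0, 0, 0], "turn": [0, 0, 0], "grip": 0.05},
  {"xyz": [0, 0, 0], "turn": [0, 0, 0], "grip": 0.05},
  {"xyz": [0, 0, 0], "turn": [0, 0, 0], "grip": 0.05},
  {"xyz": [0, 0, 0], "turn": [0, 0, 0], "grip": 0.05},
], newtons=35)

```text
clock: 21.75
position: [0.3781, -0.362, 0.092]
eef_rot: [[0.995, 0.006, -0.099], [0.099, -0.003, 0.995], [0.006, -1.0, -0.003]]
ft_force: [-0.9, -0.1, 1.2]
gripper_width: 0.0109
```

Run:
```python
from h import *
report()
look('wrist','w11.png')
# arc plan
b=np.radians(5.6);f=np.array([np.cos(b),np.sin(b)])
r=np.hypot(.22,.01);a0=np.arctan2(.01,.22)
p,R,yaw,_=pose()
prev=None
for th in np.arange(0,1.31,0.1):
    x=-r*np.cos(a0+th)+r*np.cos(a0); z=r*np.sin(a0+th)-.01
    if prev is not None: print(round(th,2),'dx %.3f up %.3f | tot %.3f %.3f'%(x-prev[0],z-prev[1],x,z))
    prev=(x,z)
```

```text
t 21.75 p [ 0.3781 -0.362   0.092 ] yaw 5.7 tilt [ 0.006 -0.003 -1.   ] F [-0.9 -0.1  1.2] w 0.0109
fix turn x 0.2 z 0.3
0.1 dx 0.002 up 0.022 | tot 0.002 0.022
0.2 dx 0.004 up 0.022 | tot 0.006 0.044
0.3 dx 0.006 up 0.021 | tot 0.013 0.065
0.4 dx 0.008 up 0.020 | tot 0.021 0.085
0.5 dx 0.010 up 0.019 | tot 0.032 0.104
0.6 dx 0.012 up 0.018 | tot 0.044 0.122
0.7 dx 0.014 up 0.017 | tot 0.058 0.139
0.8 dx 0.016 up 0.015 | tot 0.074 0.155
0.9 dx 0.017 up 0.014 | tot 0.091 0.169
1.0 dx 0.018 up 0.012 | tot 0.110 0.181
1.1 dx 0.020 up 0.010 | tot 0.129 0.191
1.2 dx 0.020 up 0.008 | tot 0.150 0.199
1.3 dx 0.021 up 0.006 | tot 0.171 0.205
```

View pics/w11.png

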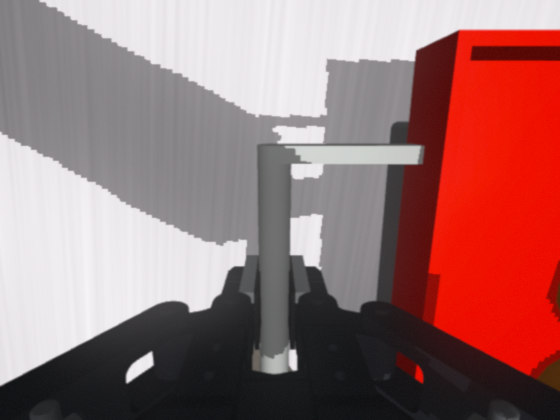

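jog_arm([
  {"xyz": [0.001, -0.012, 0], "turn": [0, 0, 0], "grip": 0.05},
  {"xyz": [0.003, -0.022, 0], "turn": [0, 0, 0], "grip": 0.05},
  {"xyz": [0.004, -0.022, 0], "turn": [0, 0, 0], "grip": 0.05},
  {"xyz": [0.007, -0.021, 0], "turn": [0, 0, 0], "grip": 0.05},
])

```text
clock: 22.3
position: [0.3963, -0.3601, 0.1721]
eef_rot: [[0.995, 0.013, -0.101], [0.101, -0.003, 0.995], [0.012, -1.0, -0.004]]
ft_force: [8.0, -1.4, -7.0]
gripper_width: 0.0104
```

```bash
cat >> h.py <<'E'
B0=np.array([.3781,-.362,.092])
def arc():
    b=np.radians(5.6);f=np.array([np.cos(b),np.sin(b)]);p=pose()[0]
    r=np.hypot(.22,.01);a0=np.arctan2(.01,.22)
    dx=(p[:2]-B0[:2])@f; dl=(p[:2]-B0[:2])@np.array([-f[1],f[0]]); dz=p[2]-B0[2]
    th=np.arctan2(dz+.01,r*np.cos(a0)-dx)-a0; rr=np.hypot(dz+.01,r*np.cos(a0)-dx)
    print('dx %.4f lat %.4f up %.4f theta %.3f radius err %.4f'%(dx,dl,dz,th,rr-r))
E
python3 - <<'E'
from h import *
report();arc()
E
```

```text
t 22.3 p [ 0.3963 -0.3601  0.1721] yaw 5.8 tilt [ 0.013 -0.003 -1.   ] F [ 8.  -1.4 -7. ] w 0.0104
fix turn x 0.2 z 0.7
dx 0.0183 lat 0.0001 up 0.0801 theta 0.375 radius err 0.0007
```

jog_arm([
  {"xyz": [0.008, -0.02, 0], "turn": [0, 0, 0.3], "grip": 0.05},
  {"xyz": [0.01, -0.019, 0], "turn": [0, 0, 0], "grip": 0.05},
  {"xyz": [0.012, -0.018, 0], "turn": [0, 0, 0], "grip": 0.05},
  {"xyz": [0.014, -0.017, 0], "turn": [0, 0, 0], "grip": 0.05},
])

```text
clock: 22.8
position: [0.4525, -0.3544, 0.2521]
eef_rot: [[0.994, 0.034, -0.106], [0.106, -0.008, 0.994], [0.033, -0.999, -0.011]]
ft_force: [19.2, -6.5, -24.9]
gripper_width: 0.0107
```

Run:
```python
from h import *
report();arc()
```

```text
t 22.8 p [ 0.4525 -0.3544  0.2521] yaw 6.1 tilt [ 0.034 -0.008 -0.999] F [ 19.2  -6.5 -24.9] w 0.0107
fix turn x 0.6 z 1.9
dx 0.0748 lat 0.0003 up 0.1601 theta 0.819 radius err 0.0034
```

jog_arm([
  {"xyz": [0.018, -0.012, 0], "turn": [0.3, 0, 0.8], "grip": 0.05},
  {"xyz": [0.019, -0.01, 0], "turn": [0, 0, 0.3], "grip": 0.05},
])

```text
clock: 23.05
position: [0.4869, -0.3511, 0.2776]
eef_rot: [[0.994, 0.009, -0.105], [0.105, -0.006, 0.994], [0.009, -1.0, -0.007]]
ft_force: [-5.6, 0.4, 6.0]
gripper_width: 0.0104
```

Run:
```python
from h import *
report();arc()
c,p,d=look('side'); cv2.imwrite('pics/s12.png',cv2.resize(p[50:220,200:450],None,fx=3,fy=3,interpolation=cv2.INTER_CUBIC))
```

```text
t 23.05 p [ 0.4869 -0.3511  0.2776] yaw 6.0 tilt [ 0.009 -0.006 -1.   ] F [-5.6  0.4  6. ] w 0.0104
fix turn x 0.4 z 0.5
dx 0.1094 lat 0.0002 up 0.1856 theta 1.011 radius err 0.0045
```

View pics/s12.png

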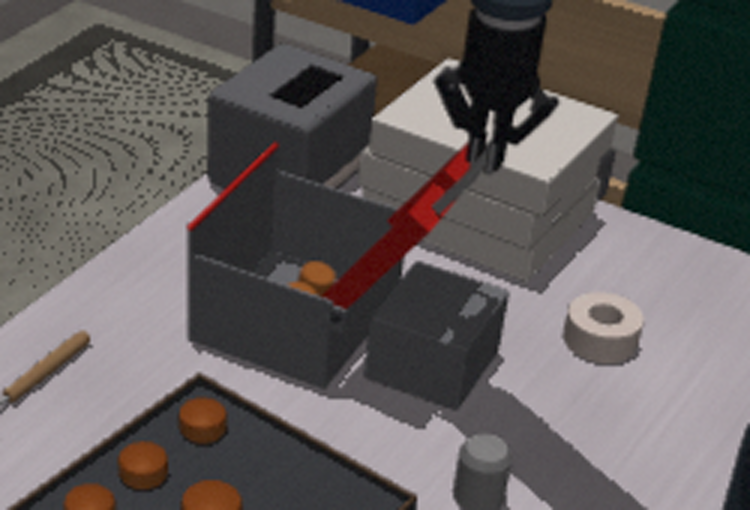

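jog_arm([
  {"xyz": [0.018, -0.011, 0], "turn": [0.3, 0, 0.3], "grip": 0.05},
  {"xyz": [0.019, -0.009, 0], "turn": [0, 0, 0.2], "grip": 0.05},
  {"xyz": [0, 0, 0], "turn": [0, 0, 0], "grip": 0.05},
])

```text
clock: 23.48
position: [0.5272, -0.347, 0.2973]
eef_rot: [[0.994, 0.002, -0.107], [0.107, -0.002, 0.994], [0.002, -1.0, -0.002]]
ft_force: [-2.2, -0.9, 0.8]
gripper_width: 0.01
```

Run:
```python
from h import *
report();arc()
c,p,d=look('side'); cv2.imwrite('pics/s13.png',cv2.resize(p[50:220,200:450],None,fx=3,fy=3,interpolation=cv2.INTER_CUBIC))
c,p,d=look('top'); cv2.imwrite('pics/t13.png',cv2.resize(p[100:270,340:500],None,fx=3.5,fy=3.5,interpolation=cv2.INTER_CUBIC))
```

```text
t 23.48 p [ 0.5272 -0.347   0.2973] yaw 6.2 tilt [ 0.002 -0.002 -1.   ] F [-2.2 -0.9  0.8] w 0.01
fix turn x 0.1 z 0.1
dx 0.1499 lat 0.0004 up 0.2053 theta 1.210 radius err 0.0062
```

View pics/s13.png

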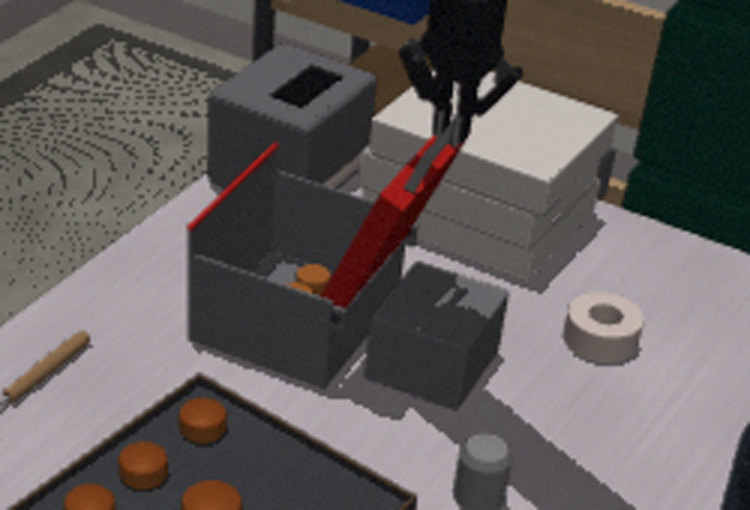

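View pics/t13.png

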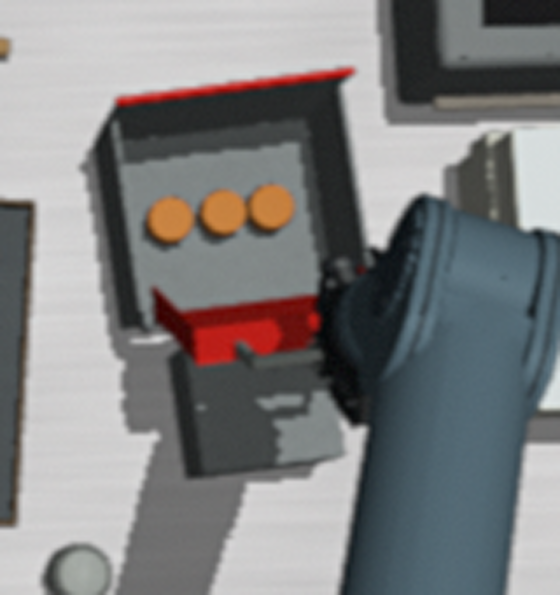

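jog_arm([
  {"xyz": [-0.018, 0.008, 0], "turn": [0, 0.2, 0], "grip": 0.05},
  {"xyz": [-0.019, 0.011, 0], "turn": [0, 0, 0], "grip": 0.05},
  {"xyz": [-0.018, 0.013, 0], "turn": [0, 0, 0], "grip": 0.05},
  {"xyz": [-0.016, 0.015, 0], "turn": [0, 0, 0], "grip": 0.05},
])

```text
clock: 24.08
position: [0.4557, -0.3542, 0.2555]
eef_rot: [[0.995, 0.009, -0.103], [0.103, -0.005, 0.995], [0.009, -1.0, -0.006]]
ft_force: [-4.0, 0.1, 4.1]
gripper_width: 0.0104
```

Run:
```python
from h import *
report();arc()
```

```text
t 24.07 p [ 0.4557 -0.3542  0.2555] yaw 5.9 tilt [ 0.009 -0.005 -1.   ] F [-4.   0.1  4.1] w 0.0104
fix turn x 0.3 z 0.5
dx 0.0780 lat 0.0002 up 0.1635 theta 0.839 radius err 0.0040
```

jog_arm([
  {"xyz": [-0.015, 0.017, 0], "turn": [0.2, 0, 0.3], "grip": 0.05},
  {"xyz": [-0.013, 0.018, 0], "turn": [0, 0, 0], "grip": 0.05},
  {"xyz": [-0.011, 0.019, 0], "turn": [0, 0, 0], "grip": 0.05},
  {"xyz": [-0.009, 0.02, 0], "turn": [0, 0, 0], "grip": 0.05},
])

```text
clock: 24.58
position: [0.4014, -0.3597, 0.1842]
eef_rot: [[0.995, -0.001, -0.098], [0.098, -0.004, 0.995], [-0.001, -1.0, -0.004]]
ft_force: [-3.6, -1.3, 1.6]
gripper_width: 0.0105
```

Run:
```python
from h import *
report();arc()
```

```text
t 24.57 p [ 0.4014 -0.3597  0.1842] yaw 5.6 tilt [-0.001 -0.004 -1.   ] F [-3.6 -1.3  1.6] w 0.0105
fix turn x 0.2 z -0.1
dx 0.0234 lat 0.0001 up 0.0922 theta 0.434 radius err 0.0014
```

jog_arm([
  {"xyz": [-0.008, 0.02, 0], "turn": [0.2, 0, 0], "grip": 0.05},
  {"xyz": [-0.006, 0.02, 0], "turn": [0, 0, 0], "grip": 0.05},
  {"xyz": [-0.004, 0.02, 0], "turn": [0, 0, 0], "grip": 0.05},
  {"xyz": [-0.002, 0.014, 0], "turn": [0, 0, 0], "grip": 0.05},
  {"xyz": [0, 0.005, 0], "turn": [0, 0, 0], "grip": 0.05},
])

```text
clock: 25.2
position: [0.3791, -0.3619, 0.1062]
eef_rot: [[0.996, 0.0, -0.095], [0.095, -0.002, 0.996], [-0.0, -1.0, -0.002]]
ft_force: [-3.1, -1.2, 1.6]
gripper_width: 0.0108
```

Run:
```python
from h import *
report();arc()
```

```text
t 25.2 p [ 0.3791 -0.3619  0.1062] yaw 5.4 tilt [ 0.    -0.002 -1.   ] F [-3.1 -1.2  1.6] w 0.0108
fix turn x 0.1 z -0.0
dx 0.0010 lat 0.0000 up 0.0142 theta 0.064 radius err 0.0001
```

jog_arm([
  {"xyz": [-0.001, 0.008, 0], "turn": [0, 0, 0], "grip": 0.05},
  {"xyz": [0, 0.005, 0], "turn": [0, 0, 0], "grip": 0.05},
  {"xyz": [0, 0.001, 0], "turn": [0, 0, 0], "grip": 0.05},
])

```text
clock: 25.58
position: [0.378, -0.362, 0.0922]
eef_rot: [[0.996, -0.0, -0.095], [0.095, -0.002, 0.996], [-0.001, -1.0, -0.002]]
ft_force: [-3.4, 0.8, 9.0]
gripper_width: 0.0106
```

Run:
```python
from h import *
report();arc()
```

```text
t 25.57 p [ 0.378  -0.362   0.0922] yaw 5.4 tilt [-0.    -0.002 -1.   ] F [-3.4  0.8  9. ] w 0.0106
fix turn x 0.1 z -0.0
dx -0.0001 lat 0.0000 up 0.0002 theta 0.001 radius err 0.0001
```

Level. Release, rise, and head to the first standard cake.

jog_arm([
  {"xyz": [0, 0, 0], "turn": [0, 0, 0], "grip": 0.4},
  {"xyz": [0, 0, 0], "turn": [0, 0, 0], "grip": 0.4},
  {"xyz": [0, 0, 0], "turn": [0, 0, 0], "grip": 0.4},
  {"xyz": [0, -0.03, 0], "turn": [0, 0, 0], "grip": 0.4},
  {"xyz": [0, -0.045, 0], "turn": [0, 0, 0], "grip": 0.4},
  {"xyz": [0, -0.02, 0], "turn": [0, 0, 0], "grip": 0.4},
])

```text
clock: 26.32
position: [0.3789, -0.3605, 0.189]
eef_rot: [[0.995, -0.0, -0.096], [0.096, 0.001, 0.995], [-0.0, -1.0, 0.001]]
ft_force: [-0.6, -0.3, -1.0]
gripper_width: 0.034
```

Run:
```python
from h import *
report()
c,p,d=look('side','s14.png')
for o in cakes('side',img=(c,p,d)):
  if o[0][0]<.8: print(*o)
plan([(0.44,-0.15,0.18,-15,.8),(0.4845,0.017,0.085,-40,.8,1)])
```

```text
t 26.32 p [ 0.3789 -0.3605  0.189 ] yaw 5.5 tilt [-0.     0.001 -1.   ] F [-0.6 -0.3 -1. ] w 0.034
fix turn x -0.0 z -0.0
[ 0.7083 -0.3919] 100 [303.9 142.7] 42.7 [13 11]
[ 0.664  -0.0938] 189 [267.  189.6] 52.0 [16 15]
[0.6733 0.0037] 210 [247.1 204.4] 53.1 [17 16]
[0.6782 0.0895] 224 [229.3 218.9] 53.3 [17 17]
[0.5751 0.0136] 295 [270.1 218.7] 61.0 [20 19]
[ 0.4527 -0.0023] 231 [305.6 232.1] 52.8 [17 17]
[{"xyz": [0.02, 0.003, 0.051], "turn": [0, 5.1, 0], "grip": 0.8}, {"xyz": [0.015, 0.003, 0.053], "turn": [0, 5.1, 0], "grip": 0.8}, {"xyz": [0.011, 0.003, 0.054], "turn": [0, 5.1, 0], "grip": 0.8}, {"xyz": [0.006, 0.003, 0.055], "turn": [0, 5.1, 0], "grip": 0.8}, {"xyz": [0.0, 0.024, 0.043], "turn": [0, 6.2, 0], "grip": 0.8}, {"xyz": [-0.005, 0.024, 0.043], "turn": [0, 6.2, 0], "grip": 0.8}, {"xyz": [-0.009, 0.024, 0.042], "turn": [0, 6.2, 0], "grip": 0.8}, {"xyz": [-0.014, 0.024, 0.041], "turn": [0, 6.2, 0], "grip": 0.8}, {"xyz": [0, 0, 0], "turn": [0, 0, 0], "grip": 0.8}]
```

View pics/s14.png

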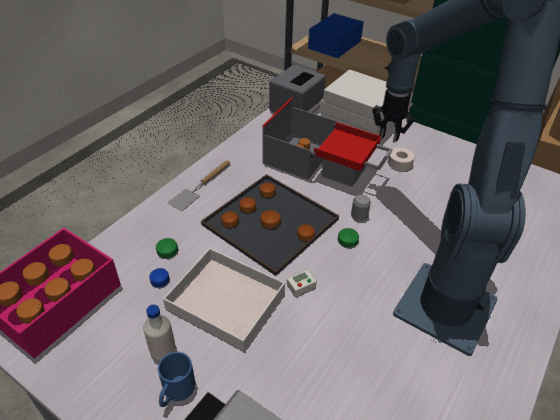

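Run:
```python
from h import *
for o in cakes('top','t15.png'):
  if o[0][0]<.8: print(*o)
b=np.radians(5.1);f=np.array([np.cos(b),np.sin(b)]);l=np.array([-f[1],f[0]])
for x in(-.055,.055):
  for y in (.045,-.045): print('slot',(np.array([.495,.328])+x*f+y*l).round(3))
plan([(0.42,-0.15,0.18,45,.78),(0.4527,-0.002,0.085,85.6,.78,1)])
```

```text
[ 0.7009 -0.3592] 259 [410.  159.8] 62.3 [27 14]
[ 0.6936 -0.2851] 126 [387.9 162.6] 43.1 [13 13]
[0.6779 0.0906] 204 [275.3 170.6] 53.9 [16 16]
[0.6728 0.0047] 200 [301.1 171.3] 53.3 [16 16]
[ 0.664  -0.0933] 204 [330.7 173.1] 53.9 [16 17]
[0.5748 0.0147] 287 [299.  200.6] 63.3 [19 20]
[ 0.4522 -0.0012] 200 [305.  237.5] 52.5 [15 17]
slot [0.436 0.368]
slot [0.444 0.278]
slot [0.546 0.378]
slot [0.554 0.288]
[{"xyz": [0.015, 0.002, 0.052], "turn": [0, -9.9, 0], "grip": 0.78}, {"xyz": [0.024, 0.002, 0.048], "turn": [0, -9.9, 0], "grip": 0.78}, {"xyz": [0.032, 0.002, 0.043], "turn": [0, -9.9, 0], "grip": 0.78}, {"xyz": [0.039, 0.002, 0.037], "turn": [0, -9.9, 0], "grip": 0.78}, {"xyz": [0.026, 0.019, 0.016], "turn": [0, -8.1, 0], "grip": 0.78}, {"xyz": [0.028, 0.019, 0.013], "turn": [0, -8.1, 0], "grip": 0.78}, {"xyz": [0.029, 0.019, 0.009], "turn": [0, -8.1, 0], "grip": 0.78}, {"xyz": [0.03, 0.019, 0.004], "turn": [0, -8.1, 0], "grip": 0.78}, {"xyz": [0.03, 0.019, 0.0], "turn": [0, -8.1, 0], "grip": 0.78}, {"xyz": [0, 0, 0], "turn": [0, 0, 0], "grip": 0.78}]
```

View pics/t15.png

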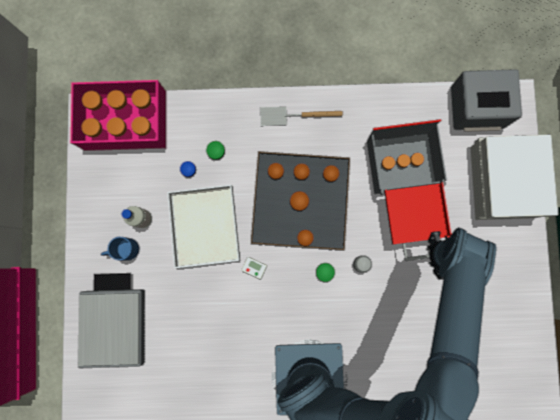

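jog_arm([
  {"xyz": [0.015, 0.002, 0.052], "turn": [0, -9.9, 0], "grip": 0.78},
  {"xyz": [0.024, 0.002, 0.048], "turn": [0, -9.9, 0], "grip": 0.78},
  {"xyz": [0.032, 0.002, 0.043], "turn": [0, -9.9, 0], "grip": 0.78},
  {"xyz": [0.039, 0.002, 0.037], "turn": [0, -9.9, 0], "grip": 0.78},
  {"xyz": [0.026, 0.019, 0.016], "turn": [0, -8.1, 0], "grip": 0.78},
  {"xyz": [0.028, 0.019, 0.013], "turn": [0, -8.1, 0], "grip": 0.78},
  {"xyz": [0.029, 0.019, 0.009], "turn": [0, -8.1, 0], "grip": 0.78},
  {"xyz": [0.028, 0.015, 0.004], "turn": [0, -8.1, 0], "grip": 0.78},
  {"xyz": [0.022, 0.01, 0.0], "turn": [0, -8.1, 0], "grip": 0.78},
  {"xyz": [0, 0, 0], "turn": [0, 0, 0], "grip": 0.78},
])

```text
clock: 27.68
position: [0.4439, 0.0017, 0.089]
eef_rot: [[0.032, -0.004, -0.999], [0.999, 0.005, 0.032], [0.005, -1.0, 0.004]]
ft_force: [-0.4, -0.8, 0.0]
gripper_width: 0.0662
```

Run:
```python
from h import *
report()
for o in cakes('wrist','w15.png'): print(*o)
plan([(0.4523,-0.0017,0.055,85.6,.78,1),(0.4523,-0.0017,0.008,85.6,.78,1,.025)])
```

```text
t 27.68 p [0.4439 0.0017 0.089 ] yaw 88.2 tilt [-0.004  0.005 -1.   ] F [-0.4 -0.8  0. ] w 0.0662
fix turn x -0.2 z 0.3
[ 0.4518 -0.0012] 5656 [271.  239.7] 54.4 [84 85]
[0.5437 0.0121] 1024 [294.2 362.1] 27.8 [71 24]
[{"xyz": [-0.002, 0.034, -0.009], "turn": [0, 2.4, 0], "grip": 0.78}, {"xyz": [0, 0, 0], "turn": [0, 0, 0], "grip": 0.78}, {"xyz": [0.0, 0.024, 0.0], "turn": [0, 0.0, 0], "grip": 0.78}, {"xyz": [0.0, 0.024, 0.0], "turn": [0, 0.0, 0], "grip": 0.78}, {"xyz": [0, 0, 0], "turn": [0, 0, 0], "grip": 0.78}]
```

View pics/w15.png

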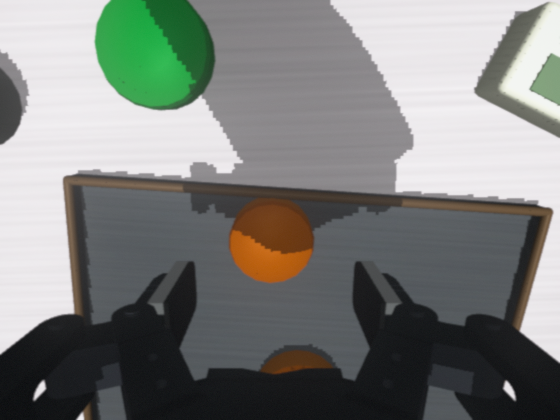

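jog_arm([
  {"xyz": [-0.002, 0.034, -0.009], "turn": [0, 2.4, 0.3], "grip": 0.78},
  {"xyz": [0, 0, 0], "turn": [0, 0, 0], "grip": 0.78},
])

```text
clock: 27.98
position: [0.4527, -0.0043, 0.0548]
eef_rot: [[0.084, -0.004, -0.996], [0.996, -0.003, 0.084], [-0.003, -1.0, 0.004]]
ft_force: [-0.9, 1.2, 0.2]
gripper_width: 0.0667
```

Run:
```python
from h import *
report()
plan([(0.4523,-0.0014,0.008,85.6,.78,1,.025)])
```

```text
t 27.98 p [ 0.4527 -0.0043  0.0548] yaw 85.2 tilt [-0.004 -0.003 -1.   ] F [-0.9  1.2  0.2] w 0.0667
fix turn x -0.2 z -0.2
[{"xyz": [0.001, 0.023, 0.0], "turn": [0, -0.2, 0], "grip": 0.78}, {"xyz": [0.001, 0.023, 0.0], "turn": [0, -0.2, 0], "grip": 0.78}, {"xyz": [0, 0, 0], "turn": [0, 0, 0], "grip": 0.78}]
```

jog_arm([
  {"xyz": [0.002, 0.025, 0.0], "turn": [-0.2, 0, -0.2], "grip": 0.78},
  {"xyz": [0.001, 0.02, 0.0], "turn": [0, 0, 0], "grip": 0.78},
  {"xyz": [0, 0, 0], "turn": [0, 0, 0], "grip": 0.78},
])

```text
clock: 28.35
position: [0.454, -0.004, 0.012]
eef_rot: [[0.09, 0.003, -0.996], [0.996, -0.001, 0.09], [-0.001, -1.0, -0.003]]
ft_force: [-0.4, -0.2, 0.2]
gripper_width: 0.0664
```

Run:
```python
from h import *
report()
```

```text
t 28.35 p [ 0.454 -0.004  0.012] yaw 84.9 tilt [ 0.003 -0.001 -1.   ] F [-0.4 -0.2  0.2] w 0.0664
fix turn x 0.2 z -0.1
```

jog_arm([
  {"xyz": [0.003, 0.004, 0.0], "turn": [0, 0, 0], "grip": 0.78},
  {"xyz": [0, 0, 0.0], "turn": [0, 0, 0], "grip": 0.5},
  {"xyz": [0, 0, 0], "turn": [0, 0, 0], "grip": 0.5},
  {"xyz": [0, 0, 0], "turn": [0, 0, 0], "grip": 0.5},
], newtons=40)

```text
clock: 28.85
position: [0.4558, -0.0016, 0.0109]
eef_rot: [[0.091, 0.007, -0.996], [0.996, -0.002, 0.091], [-0.001, -1.0, -0.007]]
ft_force: [0.3, 0.5, -0.8]
gripper_width: 0.0525
```

Run:
```python
from h import *
report()
plan([(0.453,0.0,0.08,85,.5,0,.04),(0.436,0.368,0.11,5,.5,1)])
```

```text
t 28.85 p [ 0.4558 -0.0016  0.0109] yaw 84.8 tilt [ 0.007 -0.002 -1.   ] F [ 0.3  0.5 -0.8] w 0.0525
fix turn x 0.4 z -0.1
[{"xyz": [0.001, -0.035, 0.001], "turn": [0, -0.1, 0], "grip": 0.5}, {"xyz": [0.001, -0.035, 0.001], "turn": [0, -0.1, 0], "grip": 0.5}, {"xyz": [0.046, -0.004, 0.006], "turn": [0, 10.0, 0], "grip": 0.5}, {"xyz": [0.044, -0.004, 0.014], "turn": [0, 10.0, 0], "grip": 0.5}, {"xyz": [0.041, -0.004, 0.021], "turn": [0, 10.0, 0], "grip": 0.5}, {"xyz": [0.036, -0.004, 0.028], "turn": [0, 10.0, 0], "grip": 0.5}, {"xyz": [0.031, -0.004, 0.034], "turn": [0, 10.0, 0], "grip": 0.5}, {"xyz": [0.025, -0.004, 0.039], "turn": [0, 10.0, 0], "grip": 0.5}, {"xyz": [0.018, -0.004, 0.043], "turn": [0, 10.0, 0], "grip": 0.5}, {"xyz": [0.01, -0.004, 0.045], "turn": [0, 10.0, 0], "grip": 0.5}, {"xyz": [0, 0, 0], "turn": [0, 0, 0], "grip": 0.5}]
```

jog_arm([
  {"xyz": [0.001, -0.035, 0.001], "turn": [0.3, 0, 0], "grip": 0.5},
  {"xyz": [0.001, -0.035, 0.001], "turn": [0, 0, 0], "grip": 0.5},
  {"xyz": [0.046, -0.004, 0.006], "turn": [0, 10.0, 0], "grip": 0.5},
  {"xyz": [0.044, -0.004, 0.014], "turn": [0, 10.0, 0], "grip": 0.5},
  {"xyz": [0.041, -0.004, 0.021], "turn": [0, 10.0, 0], "grip": 0.5},
  {"xyz": [0.036, -0.004, 0.028], "turn": [0, 10.0, 0], "grip": 0.5},
  {"xyz": [0.031, -0.004, 0.034], "turn": [0, 10.0, 0], "grip": 0.5},
  {"xyz": [0.025, -0.004, 0.039], "turn": [0, 10.0, 0], "grip": 0.5},
  {"xyz": [0.018, -0.003, 0.041], "turn": [0, 10.0, 0], "grip": 0.5},
  {"xyz": [0.009, -0.002, 0.038], "turn": [0, 9, 0], "grip": 0.5},
  {"xyz": [0, 0, 0], "turn": [0, 0, 0], "grip": 0.5},
])

```text
clock: 30.22
position: [0.4495, 0.3697, 0.1131]
eef_rot: [[0.999, 0.001, -0.047], [0.047, 0.0, 0.999], [0.001, -1.0, 0.0]]
ft_force: [-0.2, -0.4, -0.7]
gripper_width: 0.052
```

Run:
```python
from h import *
report()
look('wrist','w16.png')
plan([(0.436,0.364,0.07,5.1,.5,1),(0.436,0.364,0.013,5.1,.5,1,.025)])
```

```text
t 30.23 p [0.4495 0.3697 0.1131] yaw 2.7 tilt [ 0.001  0.    -1.   ] F [-0.2 -0.4 -0.7] w 0.052
fix turn x -0.0 z 0.1
[{"xyz": [-0.014, 0.043, -0.002], "turn": [0, -2.4, 0], "grip": 0.5}, {"xyz": [0, 0, 0], "turn": [0, 0, 0], "grip": 0.5}, {"xyz": [0.0, 0.019, 0.0], "turn": [0, 0.0, 0], "grip": 0.5}, {"xyz": [0.0, 0.019, 0.0], "turn": [0, 0.0, 0], "grip": 0.5}, {"xyz": [0.0, 0.019, 0.0], "turn": [0, 0.0, 0], "grip": 0.5}, {"xyz": [0, 0, 0], "turn": [0, 0, 0], "grip": 0.5}]
```

View pics/w16.png

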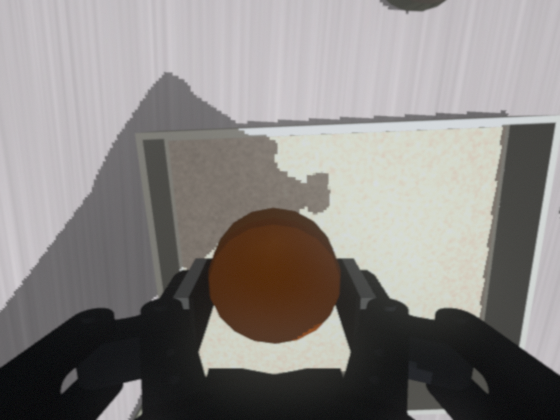

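jog_arm([
  {"xyz": [-0.01, 0.043, -0.004], "turn": [0, -2.4, 0], "grip": 0.5},
  {"xyz": [-0.001, 0.019, -0.001], "turn": [0, 0, 0], "grip": 0.5},
  {"xyz": [-0.001, 0.012, 0.0], "turn": [0, 0.0, 0], "grip": 0.5},
  {"xyz": [0.0, 0.0, 0.0], "turn": [0, 0.0, 0], "grip": 0.5},
])

```text
clock: 30.78
position: [0.4396, 0.3552, 0.0365]
eef_rot: [[0.996, 0.001, -0.089], [0.089, -0.006, 0.996], [0.0, -1.0, -0.006]]
ft_force: [0.2, 0.7, -0.5]
gripper_width: 0.0523
```

Run:
```python
from h import *
report()
```

```text
t 30.77 p [0.4396 0.3552 0.0365] yaw 5.1 tilt [ 0.001 -0.006 -1.   ] F [ 0.2  0.7 -0.5] w 0.0523
fix turn x 0.3 z 0.0
```

jog_arm([
  {"xyz": [0, 0.012, 0.008], "turn": [0.3, 0, 0], "grip": 0.5},
  {"xyz": [0, 0.01, 0.002], "turn": [0, 0, 0], "grip": 0.5},
  {"xyz": [0, 0, 0.0], "turn": [0, 0.0, 0], "grip": 0.5},
])

```text
clock: 31.15
position: [0.4399, 0.3663, 0.0144]
eef_rot: [[0.996, 0.002, -0.088], [0.088, 0.001, 0.996], [0.002, -1.0, 0.001]]
ft_force: [0.3, -0.4, -1.1]
gripper_width: 0.0521
```

Run:
```python
from h import *
report()
```

```text
t 31.15 p [0.4399 0.3663 0.0144] yaw 5.1 tilt [ 0.002  0.001 -1.   ] F [ 0.3 -0.4 -1.1] w 0.0521
fix turn x -0.1 z 0.1
```

Release and rise, then go to the cake at (0.678, 0.090).

jog_arm([
  {"xyz": [0, 0.001, 0.0], "turn": [0, 0, 0], "grip": 0.5},
  {"xyz": [0, 0, 0.0], "turn": [0, 0, 0], "grip": 0.74},
  {"xyz": [0, 0, 0.0], "turn": [0, 0.0, 0], "grip": 0.74},
  {"xyz": [0, -0.03, 0.0], "turn": [0, 0.0, 0], "grip": 0.74},
  {"xyz": [0, -0.045, 0.0], "turn": [0, 0.0, 0], "grip": 0.78},
])

```text
clock: 31.78
position: [0.4384, 0.3649, 0.088]
eef_rot: [[0.996, -0.002, -0.089], [0.089, -0.002, 0.996], [-0.002, -1.0, -0.002]]
ft_force: [1.2, 0.5, 0.4]
gripper_width: 0.0659
```

Run:
```python
from h import *
report()
look('wrist','w17.png')
for n in('top','side'):
  for o in cakes(n):
    if o[0][0]<.8: print(n,*o)
plan([(0.56,0.23,0.12,-20,.8),(0.678,0.09,0.085,-40,.8,1)])
```

```text
t 31.77 p [0.4384 0.3649 0.088 ] yaw 5.1 tilt [-0.002 -0.002 -1.   ] F [1.2 0.5 0.4] w 0.0659
fix turn x 0.1 z -0.1
top [ 0.7008 -0.3592] 261 [410.  159.8] 62.6 [27 14]
top [ 0.6936 -0.2851] 126 [387.9 162.6] 43.1 [13 13]
top [0.6779 0.0906] 204 [275.3 170.6] 53.9 [16 16]
top [0.6728 0.0049] 199 [301.1 171.3] 53.2 [15 16]
top [ 0.6642 -0.0932] 202 [330.6 173. ] 53.6 [16 17]
top [0.5749 0.0147] 288 [299.  200.6] 63.4 [19 20]
side [ 0.7006 -0.3909] 67 [305.4 143.5] 34.9 [10 10]
side [ 0.655  -0.0987] 102 [270.1 189.8] 38.2 [ 9 15]
side [0.5748 0.0141] 301 [270.1 218.8] 61.6 [20 19]
side [0.4393 0.3687] 332 [233.6 317.1] 55.1 [20 21]
[{"xyz": [0.027, -0.007, -0.037], "turn": [0, 6.3, 0], "grip": 0.8}, {"xyz": [0.031, -0.007, -0.034], "turn": [0, 6.3, 0], "grip": 0.8}, {"xyz": [0.034, -0.007, -0.03], "turn": [0, 6.3, 0], "grip": 0.8}, {"xyz": [0.037, -0.007, -0.026], "turn": [0, 6.3, 0], "grip": 0.8}, {"xyz": [0.04, 0.009, -0.023], "turn": [0, 5.0, 0], "grip": 0.8}, {"xyz": [0.042, 0.009, -0.019], "turn": [0, 5.0, 0], "grip": 0.8}, {"xyz": [0.043, 0.009, -0.016], "turn": [0, 5.0, 0], "grip": 0.8}, {"xyz": [0.044, 0.009, -0.012], "turn": [0, 5.0, 0], "grip": 0.8}, {"xyz": [0, 0, 0], "turn": [0, 0, 0], "grip": 0.8}]
```

View pics/w17.png

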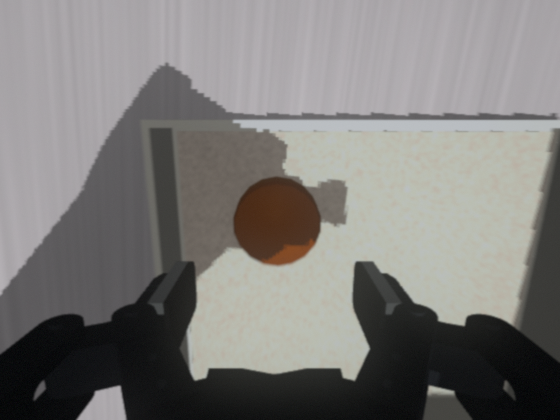

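jog_arm([
  {"xyz": [0.027, -0.007, -0.037], "turn": [0, 6.3, 0], "grip": 0.8},
  {"xyz": [0.031, -0.007, -0.034], "turn": [0, 6.3, 0], "grip": 0.8},
  {"xyz": [0.034, -0.007, -0.03], "turn": [0, 6.3, 0], "grip": 0.8},
  {"xyz": [0.037, -0.007, -0.026], "turn": [0, 6.3, 0], "grip": 0.8},
  {"xyz": [0.04, 0.009, -0.023], "turn": [0, 5.0, 0], "grip": 0.8},
  {"xyz": [0.042, 0.009, -0.019], "turn": [0, 5.0, 0], "grip": 0.8},
  {"xyz": [0.041, 0.007, -0.016], "turn": [0, 5.0, 0], "grip": 0.8},
  {"xyz": [0.034, 0.005, -0.012], "turn": [0, 5.0, 0], "grip": 0.8},
  {"xyz": [0, 0, 0], "turn": [0, 0, 0], "grip": 0.8},
  {"xyz": [0, 0, 0], "turn": [0, 0, 0], "grip": 0.8},
])

```text
clock: 33.17
position: [0.667, 0.0827, 0.0779]
eef_rot: [[0.75, -0.007, 0.661], [-0.661, -0.002, 0.75], [-0.004, -1.0, -0.006]]
ft_force: [0.3, 0.3, 0.2]
gripper_width: 0.0685
```

Run:
```python
from h import *
report()
for o in cakes('wrist','w18.png'): print(*o)
plan([(0.678,0.09,0.055,-40,.8,1)])
```

```text
t 33.17 p [0.667  0.0827 0.0779] yaw -41.4 tilt [-0.007 -0.002 -1.   ] F [0.3 0.3 0.2] w 0.0685
fix turn x 0.4 z -0.2
[0.6775 0.0903] 6575 [278.  211.7] 54.3 [93 92]
[0.6634 0.0107] 3052 [342.8 315. ] 42.6 [55 87]
[0.5908 0.0317] 2354 [238.3 357.3] 39.8 [91 44]
[ 0.6734 -0.0934] 1162 [446.6 405.9] 33.4 [51 33]
[{"xyz": [0.003, 0.023, 0.013], "turn": [0, -1.4, 0], "grip": 0.8}, {"xyz": [0, 0, 0], "turn": [0, 0, 0], "grip": 0.8}]
```

jog_arm([
  {"xyz": [0.003, 0.022, 0.013], "turn": [0.4, -1.4, -0.2], "grip": 0.8},
  {"xyz": [0, 0, 0], "turn": [0, 0, 0], "grip": 0.8},
])

```text
clock: 33.48
position: [0.6766, 0.0928, 0.0556]
eef_rot: [[0.769, -0.001, 0.64], [-0.64, 0.001, 0.769], [-0.001, -1.0, 0.0]]
ft_force: [-1.2, 0.5, 1.0]
gripper_width: 0.0679
```

Run:
```python
from h import *
report()
plan([(0.6777,0.0904,0.008,-40,.8,1,.025)])
```

```text
t 33.48 p [0.6766 0.0928 0.0556] yaw -39.8 tilt [-0.001  0.001 -1.   ] F [-1.2  0.5  1. ] w 0.0679
fix turn x -0.0 z -0.1
[{"xyz": [0.001, 0.024, -0.001], "turn": [0, 0.1, 0], "grip": 0.8}, {"xyz": [0.001, 0.024, -0.001], "turn": [0, 0.1, 0], "grip": 0.8}, {"xyz": [0, 0, 0], "turn": [0, 0, 0], "grip": 0.8}]
```

jog_arm([
  {"xyz": [0.001, 0.023, -0.001], "turn": [0, 0, 0], "grip": 0.8},
  {"xyz": [0.0, 0.02, -0.001], "turn": [0, 0, 0], "grip": 0.8},
  {"xyz": [0, 0, 0], "turn": [0, 0, 0], "grip": 0.8},
])

```text
clock: 33.85
position: [0.6751, 0.0914, 0.011]
eef_rot: [[0.769, -0.001, 0.639], [-0.639, 0.001, 0.769], [-0.002, -1.0, 0.0]]
ft_force: [-0.1, -0.2, -0.6]
gripper_width: 0.0687
```

Run:
```python
from h import *
report()
```

```text
t 33.85 p [0.6751 0.0914 0.011 ] yaw -39.7 tilt [-0.001  0.001 -1.   ] F [-0.1 -0.2 -0.6] w 0.0687
fix turn x -0.0 z -0.1
```

jog_arm([
  {"xyz": [0.003, 0.003, 0.001], "turn": [0, 0, 0], "grip": 0.8},
  {"xyz": [0.0, 0, 0], "turn": [0, 0, 0], "grip": 0.5},
  {"xyz": [0, 0, 0], "turn": [0, 0, 0], "grip": 0.5},
  {"xyz": [0, 0, 0], "turn": [0, 0, 0], "grip": 0.5},
])

```text
clock: 34.35
position: [0.6794, 0.09, 0.0094]
eef_rot: [[0.769, 0.001, 0.639], [-0.639, 0.001, 0.769], [0.0, -1.0, 0.002]]
ft_force: [0.0, 0.1, -1.4]
gripper_width: 0.0525
```

Run:
```python
from h import *
report()
plan([(0.677,0.091,0.09,-39.7,.5,0,.04),(0.62,0.25,0.12,-10,.5),(0.542,0.372,0.09,5.1,.5,1)])
```

```text
t 34.35 p [0.6794 0.09   0.0094] yaw -39.7 tilt [ 0.001  0.001 -1.   ] F [ 0.   0.1 -1.4] w 0.0525
fix turn x -0.1 z 0.0
[{"xyz": [-0.001, -0.027, 0.0], "turn": [0, 0.0, 0], "grip": 0.5}, {"xyz": [-0.001, -0.027, 0.0], "turn": [0, 0.0, 0], "grip": 0.5}, {"xyz": [-0.001, -0.027, 0.0], "turn": [0, 0.0, 0], "grip": 0.5}, {"xyz": [-0.036, -0.007, 0.021], "turn": [0, -7.4, 0], "grip": 0.5}, {"xyz": [-0.033, -0.007, 0.026], "turn": [0, -7.4, 0], "grip": 0.5}, {"xyz": [-0.03, -0.007, 0.03], "turn": [0, -7.4, 0], "grip": 0.5}, {"xyz": [-0.025, -0.007, 0.034], "turn": [0, -7.4, 0], "grip": 0.5}, {"xyz": [-0.033, 0.01, 0.036], "turn": [0, -5.0, 0], "grip": 0.5}, {"xyz": [-0.029, 0.01, 0.038], "turn": [0, -5.0, 0], "grip": 0.5}, {"xyz": [-0.026, 0.01, 0.041], "turn": [0, -5.0, 0], "grip": 0.5}, {"xyz": [0, 0, 0], "turn": [0, 0, 0], "grip": 0.5}]
```

jog_arm([
  {"xyz": [-0.001, -0.04, 0.0], "turn": [0, 0.0, 0], "grip": 0.5},
  {"xyz": [-0.001, -0.04, 0.0], "turn": [0, 0.0, 0], "grip": 0.5},
  {"xyz": [-0.036, -0.007, 0.021], "turn": [0, -7.4, 0], "grip": 0.5},
  {"xyz": [-0.033, -0.007, 0.026], "turn": [0, -7.4, 0], "grip": 0.5},
  {"xyz": [-0.03, -0.007, 0.03], "turn": [0, -7.4, 0], "grip": 0.5},
  {"xyz": [-0.025, -0.007, 0.034], "turn": [0, -7.4, 0], "grip": 0.5},
  {"xyz": [-0.033, 0.008, 0.036], "turn": [0, -5.0, 0], "grip": 0.5},
  {"xyz": [-0.028, 0.008, 0.036], "turn": [0, -5.0, 0], "grip": 0.5},
  {"xyz": [-0.022, 0.008, 0.032], "turn": [0, -5.0, 0], "grip": 0.5},
  {"xyz": [0, 0, 0], "turn": [0, 0, 0], "grip": 0.5},
])

```text
clock: 35.6
position: [0.5432, 0.3676, 0.098]
eef_rot: [[0.994, 0.005, -0.108], [0.108, 0.003, 0.994], [0.006, -1.0, 0.002]]
ft_force: [0.0, -1.1, -0.0]
gripper_width: 0.0521
```

Run:
```python
from h import *
report()
plan([(0.542,0.374,0.05,5.1,.5,1)])
```

```text
t 35.6 p [0.5432 0.3676 0.098 ] yaw 6.2 tilt [ 0.005  0.003 -1.   ] F [ 0.  -1.1 -0. ] w 0.0521
fix turn x -0.1 z 0.3
[{"xyz": [0.0, 0.048, 0.006], "turn": [0, 1.1, 0], "grip": 0.5}, {"xyz": [0, 0, 0], "turn": [0, 0, 0], "grip": 0.5}]
```

jog_arm([
  {"xyz": [0.0, 0.045, 0.006], "turn": [0, 1.1, 0.3], "grip": 0.5},
  {"xyz": [0, 0.02, 0.002], "turn": [0, 0, 0], "grip": 0.5},
  {"xyz": [0, 0, 0], "turn": [0, 0, 0], "grip": 0.5},
])

```text
clock: 35.98
position: [0.5455, 0.3745, 0.033]
eef_rot: [[0.996, 0.004, -0.086], [0.086, 0.002, 0.996], [0.004, -1.0, 0.002]]
ft_force: [0.3, 0.7, -0.1]
gripper_width: 0.0527
```

Run:
```python
from h import *
report()
```

```text
t 35.98 p [0.5455 0.3745 0.033 ] yaw 4.9 tilt [ 0.004  0.002 -1.   ] F [ 0.3  0.7 -0.1] w 0.0527
fix turn x -0.1 z 0.2
```

jog_arm([
  {"xyz": [-0.002, 0.013, 0.0], "turn": [0, 0, 0.2], "grip": 0.5},
  {"xyz": [0, 0.007, 0.0], "turn": [0, 0, 0], "grip": 0.5},
  {"xyz": [0, 0, 0], "turn": [0, 0, 0], "grip": 0.5},
])

```text
clock: 36.35
position: [0.5459, 0.3738, 0.0143]
eef_rot: [[0.996, 0.004, -0.084], [0.084, 0.003, 0.996], [0.004, -1.0, 0.003]]
ft_force: [0.1, 0.3, 0.1]
gripper_width: 0.0526
```

Run:
```python
from h import *
report()
```

```text
t 36.35 p [0.5459 0.3738 0.0143] yaw 4.8 tilt [ 0.004  0.003 -1.   ] F [0.1 0.3 0.1] w 0.0526
fix turn x -0.2 z 0.2
```

Lower 2 mm, release, rise.

jog_arm([
  {"xyz": [0, 0.003, 0.0], "turn": [0, 0, 0], "grip": 0.5},
  {"xyz": [0, 0, 0.0], "turn": [0, 0, 0], "grip": 0.74},
  {"xyz": [0, 0, 0.0], "turn": [0, 0.0, 0], "grip": 0.74},
  {"xyz": [0, -0.03, 0.0], "turn": [0, 0.0, 0], "grip": 0.74},
  {"xyz": [0, -0.045, 0.0], "turn": [0, 0.0, 0], "grip": 0.78},
])

```text
clock: 36.98
position: [0.5442, 0.3724, 0.0856]
eef_rot: [[0.996, -0.0, -0.084], [0.084, 0.0, 0.996], [-0.0, -1.0, 0.0]]
ft_force: [0.6, 0.4, 0.1]
gripper_width: 0.0669
```

Run:
```python
from h import *
report()
for n in('top','side'):
  for o in cakes(n):
    if o[0][0]<.8: print(n,*o)
plan([(0.62,0.23,0.12,-15,.8),(0.673,0.0045,0.085,-40,.8,1)])
```

```text
t 36.98 p [0.5442 0.3724 0.0856] yaw 4.8 tilt [-0.  0. -1.] F [0.6 0.4 0.1] w 0.0669
fix turn x -0.0 z -0.0
top [ 0.7008 -0.3592] 261 [410.  159.8] 62.6 [27 14]
top [ 0.6936 -0.2851] 126 [387.9 162.6] 43.1 [13 13]
top [0.6728 0.0049] 199 [301.1 171.3] 53.2 [15 16]
top [ 0.6641 -0.0932] 203 [330.6 173.1] 53.8 [16 17]
top [0.5748 0.0147] 287 [299.  200.6] 63.3 [19 20]
side [ 0.708  -0.3918] 101 [303.9 142.7] 42.9 [13 11]
side [ 0.6637 -0.0934] 191 [267.  189.7] 52.3 [15 15]
side [0.6727 0.0039] 215 [247.3 204.6] 53.7 [17 16]
side [0.5745 0.0143] 303 [270.1 218.8] 61.8 [20 19]
side [0.5457 0.3727] 309 [201.6 298.8] 54.8 [20 20]
side [0.4392 0.3686] 333 [233.7 317.1] 55.2 [20 21]
[{"xyz": [0.015, -0.007, -0.038], "turn": [0, 4.9, 0], "grip": 0.8}, {"xyz": [0.018, -0.007, -0.036], "turn": [0, 4.9, 0], "grip": 0.8}, {"xyz": [0.021, -0.007, -0.035], "turn": [0, 4.9, 0], "grip": 0.8}, {"xyz": [0.024, -0.007, -0.033], "turn": [0, 4.9, 0], "grip": 0.8}, {"xyz": [0.022, 0.007, -0.041], "turn": [0, 5.0, 0], "grip": 0.8}, {"xyz": [0.025, 0.007, -0.039], "turn": [0, 5.0, 0], "grip": 0.8}, {"xyz": [0.029, 0.007, -0.036], "turn": [0, 5.0, 0], "grip": 0.8}, {"xyz": [0.032, 0.007, -0.034], "turn": [0, 5.0, 0], "grip": 0.8}, {"xyz": [0.035, 0.007, -0.031], "turn": [0, 5.0, 0], "grip": 0.8}, {"xyz": [0, 0, 0], "turn": [0, 0, 0], "grip": 0.8}]
```

jog_arm([
  {"xyz": [0.015, -0.007, -0.038], "turn": [0, 4.9, 0], "grip": 0.8},
  {"xyz": [0.018, -0.007, -0.036], "turn": [0, 4.9, 0], "grip": 0.8},
  {"xyz": [0.021, -0.007, -0.035], "turn": [0, 4.9, 0], "grip": 0.8},
  {"xyz": [0.024, -0.007, -0.033], "turn": [0, 4.9, 0], "grip": 0.8},
  {"xyz": [0.022, 0.006, -0.041], "turn": [0, 5.0, 0], "grip": 0.8},
  {"xyz": [0.025, 0.006, -0.039], "turn": [0, 5.0, 0], "grip": 0.8},
  {"xyz": [0.029, 0.006, -0.036], "turn": [0, 5.0, 0], "grip": 0.8},
  {"xyz": [0.029, 0.006, -0.03], "turn": [0, 5.0, 0], "grip": 0.8},
  {"xyz": [0.029, 0.006, -0.024], "turn": [0, 5.0, 0], "grip": 0.8},
  {"xyz": [0, 0, 0], "turn": [0, 0, 0], "grip": 0.8},
  {"xyz": [0, 0, 0], "turn": [0, 0, 0], "grip": 0.8},
])

```text
clock: 38.45
position: [0.673, 0.0079, 0.0867]
eef_rot: [[0.754, 0.012, 0.657], [-0.657, 0.01, 0.754], [0.003, -1.0, 0.015]]
ft_force: [-0.1, -0.0, 0.0]
gripper_width: 0.0685
```

Run:
```python
from h import *
report()
for o in cakes('wrist'): print(*o)
plan([(0.673,0.0044,0.055,-40,.8,1)])
```

```text
t 38.45 p [0.673  0.0079 0.0867] yaw -41.1 tilt [ 0.012  0.01  -1.   ] F [-0.1 -0.   0. ] w 0.0685
fix turn x -0.9 z 0.2
[0.6728 0.0047] 5841 [275.6 233.5] 54.4 [86 88]
[0.5774 0.0388] 1210 [131.7 287.4] 28.3 [64 57]
[ 0.59  -0.006] 863 [193.4 322.1] 23.9 [29 74]
[ 0.6577 -0.0851] 2885 [345.  341.8] 45.0 [54 80]
[{"xyz": [0.002, 0.032, -0.002], "turn": [0, -1.1, 0], "grip": 0.8}, {"xyz": [0, 0, 0], "turn": [0, 0, 0], "grip": 0.8}]
```

jog_arm([
  {"xyz": [0.002, 0.032, -0.002], "turn": [-0.9, -1.1, 0.2], "grip": 0.8},
  {"xyz": [0, 0, 0], "turn": [0, 0, 0], "grip": 0.8},
])

```text
clock: 38.75
position: [0.6736, 0.0078, 0.0548]
eef_rot: [[0.769, -0.0, 0.639], [-0.639, 0.001, 0.769], [-0.001, -1.0, 0.0]]
ft_force: [-0.6, -0.0, 0.3]
gripper_width: 0.0684
```

Run:
```python
from h import *
report()
plan([(0.673,0.0045,0.01,-40,.8,1,.025)])
```

```text
t 38.75 p [0.6736 0.0078 0.0548] yaw -39.7 tilt [-0.     0.001 -1.   ] F [-0.6 -0.   0.3] w 0.0684
fix turn x -0.0 z -0.0
[{"xyz": [0.001, 0.022, -0.001], "turn": [0, 0.1, 0], "grip": 0.8}, {"xyz": [0.001, 0.022, -0.001], "turn": [0, 0.1, 0], "grip": 0.8}, {"xyz": [0, 0, 0], "turn": [0, 0, 0], "grip": 0.8}]
```

jog_arm([
  {"xyz": [0.001, 0.023, -0.002], "turn": [0, 0, 0], "grip": 0.8},
  {"xyz": [0.0, 0.02, -0.001], "turn": [0, 0, 0], "grip": 0.8},
  {"xyz": [0, 0, 0], "turn": [0, 0, 0], "grip": 0.8},
])

```text
clock: 39.12
position: [0.6734, 0.0071, 0.0116]
eef_rot: [[0.77, 0.003, 0.638], [-0.638, 0.002, 0.77], [0.001, -1.0, 0.003]]
ft_force: [0.0, 0.9, -0.5]
gripper_width: 0.0682
```

Run:
```python
from h import *
report()
```

```text
t 39.12 p [0.6734 0.0071 0.0116] yaw -39.6 tilt [ 0.003  0.002 -1.   ] F [ 0.   0.9 -0.5] w 0.0682
fix turn x -0.2 z 0.0
```

jog_arm([
  {"xyz": [0.002, 0.003, -0.002], "turn": [0, 0, 0], "grip": 0.8},
  {"xyz": [0.0, 0, 0], "turn": [0, 0, 0], "grip": 0.5},
  {"xyz": [0, 0, 0], "turn": [0, 0, 0], "grip": 0.5},
  {"xyz": [0, 0, 0], "turn": [0, 0, 0], "grip": 0.5},
])

```text
clock: 39.62
position: [0.6751, 0.0039, 0.0103]
eef_rot: [[0.77, 0.005, 0.638], [-0.638, 0.002, 0.77], [0.003, -1.0, 0.005]]
ft_force: [0.7, -0.5, -0.9]
gripper_width: 0.0521
```

Run:
```python
from h import *
report()
plan([(0.673,0.006,0.09,-39.7,.5,0,.041),(0.62,0.18,0.12,-10,.5),(0.549,0.286,0.09,5.1,.5,1)])
```

```text
t 39.62 p [0.6751 0.0039 0.0103] yaw -39.6 tilt [ 0.005  0.002 -1.   ] F [ 0.7 -0.5 -0.9] w 0.0521
fix turn x -0.3 z 0.2
[{"xyz": [-0.001, -0.04, 0.0], "turn": [0, 0.0, 0], "grip": 0.5}, {"xyz": [-0.001, -0.04, 0.0], "turn": [0, 0.0, 0], "grip": 0.5}, {"xyz": [-0.038, -0.007, 0.025], "turn": [0, -7.4, 0], "grip": 0.5}, {"xyz": [-0.034, -0.007, 0.03], "turn": [0, -7.4, 0], "grip": 0.5}, {"xyz": [-0.03, -0.007, 0.034], "turn": [0, -7.4, 0], "grip": 0.5}, {"xyz": [-0.026, -0.007, 0.038], "turn": [0, -7.4, 0], "grip": 0.5}, {"xyz": [-0.029, 0.01, 0.031], "turn": [0, -5.0, 0], "grip": 0.5}, {"xyz": [-0.027, 0.01, 0.033], "turn": [0, -5.0, 0], "grip": 0.5}, {"xyz": [-0.024, 0.01, 0.035], "turn": [0, -5.0, 0], "grip": 0.5}, {"xyz": [0, 0, 0], "turn": [0, 0, 0], "grip": 0.5}]
```

jog_arm([
  {"xyz": [-0.001, -0.04, 0.0], "turn": [-0.2, 0.0, 0.2], "grip": 0.5},
  {"xyz": [-0.001, -0.04, 0.0], "turn": [0, 0.0, 0], "grip": 0.5},
  {"xyz": [-0.038, -0.007, 0.025], "turn": [0, -7.4, 0], "grip": 0.5},
  {"xyz": [-0.034, -0.007, 0.03], "turn": [0, -7.4, 0], "grip": 0.5},
  {"xyz": [-0.03, -0.007, 0.034], "turn": [0, -7.4, 0], "grip": 0.5},
  {"xyz": [-0.026, -0.007, 0.038], "turn": [0, -7.4, 0], "grip": 0.5},
  {"xyz": [-0.029, 0.008, 0.03], "turn": [0, -5.0, 0], "grip": 0.5},
  {"xyz": [-0.026, 0.008, 0.029], "turn": [0, -5.0, 0], "grip": 0.5},
  {"xyz": [-0.02, 0.008, 0.027], "turn": [0, -5.0, 0], "grip": 0.5},
  {"xyz": [0, 0, 0], "turn": [0, 0, 0], "grip": 0.5},
])

```text
clock: 40.88
position: [0.5497, 0.2793, 0.0995]
eef_rot: [[0.994, 0.006, -0.11], [0.11, 0.004, 0.994], [0.006, -1.0, 0.003]]
ft_force: [0.7, 0.4, -0.2]
gripper_width: 0.0524
```

Run:
```python
from h import *
report()
plan([(0.549,0.286,0.03,5.1,.5,1)])
```

```text
t 40.88 p [0.5497 0.2793 0.0995] yaw 6.3 tilt [ 0.006  0.004 -1.   ] F [ 0.7  0.4 -0.2] w 0.0524
fix turn x -0.2 z 0.3
[{"xyz": [0.0, 0.035, 0.003], "turn": [0, 0.6, 0], "grip": 0.5}, {"xyz": [0.0, 0.035, 0.003], "turn": [0, 0.6, 0], "grip": 0.5}, {"xyz": [0, 0, 0], "turn": [0, 0, 0], "grip": 0.5}]
```

jog_arm([
  {"xyz": [0.0, 0.045, 0.004], "turn": [-0.2, 1.1, 0.3], "grip": 0.5},
  {"xyz": [-0.001, 0.024, 0.002], "turn": [0, 0, 0], "grip": 0.5},
  {"xyz": [-0.001, 0.008, 0], "turn": [0, 0, 0], "grip": 0.5},
  {"xyz": [0, 0, 0], "turn": [0, 0, 0], "grip": 0.5},
])

```text
clock: 41.38
position: [0.5518, 0.2828, 0.0226]
eef_rot: [[0.996, 0.006, -0.084], [0.084, -0.001, 0.996], [0.006, -1.0, -0.002]]
ft_force: [0.3, -0.2, -0.9]
gripper_width: 0.0524
```

Run:
```python
from h import *
report()
```

```text
t 41.38 p [0.5518 0.2828 0.0226] yaw 4.8 tilt [ 0.006 -0.001 -1.   ] F [ 0.3 -0.2 -0.9] w 0.0524
fix turn x 0.1 z 0.3
```

jog_arm([
  {"xyz": [-0.002, 0.009, 0.002], "turn": [0, 0, 0.3], "grip": 0.5},
  {"xyz": [0, 0.003, 0.0], "turn": [0, 0, 0], "grip": 0.5},
  {"xyz": [0, 0, 0.0], "turn": [0, 0, 0], "grip": 0.5},
])

```text
clock: 41.75
position: [0.5516, 0.2846, 0.0121]
eef_rot: [[0.997, 0.004, -0.082], [0.082, -0.0, 0.997], [0.004, -1.0, -0.0]]
ft_force: [-0.0, -0.2, 0.1]
gripper_width: 0.0523
```

Run:
```python
from h import *
report()
```

```text
t 41.75 p [0.5516 0.2846 0.0121] yaw 4.7 tilt [ 0.004 -0.    -1.   ] F [-0.  -0.2  0.1] w 0.0523
fix turn x 0.0 z 0.2
```

jog_arm([
  {"xyz": [0, 0, 0.0], "turn": [0, 0, 0], "grip": 0.74},
  {"xyz": [0, 0, 0.0], "turn": [0, 0.0, 0], "grip": 0.74},
  {"xyz": [0, -0.03, 0.0], "turn": [0, 0.0, 0], "grip": 0.74},
  {"xyz": [0, -0.045, 0.0], "turn": [0, 0.0, 0], "grip": 0.78},
])

```text
clock: 42.25
position: [0.5494, 0.2835, 0.0862]
eef_rot: [[0.997, -0.001, -0.083], [0.083, -0.003, 0.997], [-0.001, -1.0, -0.003]]
ft_force: [0.1, 1.1, 0.9]
gripper_width: 0.0667
```

Run:
```python
from h import *
report()
for n in('top','side'):
  for o in cakes(n):
    if o[0][0]<.8: print(n,*o)
plan([(0.62,0.13,0.12,-20,.8),(0.664,-0.0935,0.085,-40,.8,1)])
```

```text
t 42.25 p [0.5494 0.2835 0.0862] yaw 4.7 tilt [-0.001 -0.003 -1.   ] F [0.1 1.1 0.9] w 0.0667
fix turn x 0.2 z -0.1
top [ 0.7008 -0.359 ] 260 [410.  159.8] 62.5 [27 14]
top [ 0.6935 -0.2851] 127 [387.9 162.6] 43.3 [13 13]
top [ 0.6641 -0.0932] 203 [330.6 173.1] 53.8 [16 17]
top [0.5748 0.0147] 287 [299.  200.6] 63.3 [19 20]
top [0.4401 0.3685] 175 [192.5 244.5] 50.1 [14 15]
side [ 0.708  -0.3918] 101 [303.9 142.7] 42.9 [13 11]
side [ 0.664  -0.0936] 189 [267.  189.6] 52.0 [15 15]
side [0.5746 0.0138] 304 [270.2 218.8] 62.0 [20 19]
side [0.5511 0.284 ] 276 [221.1 276.9] 53.4 [19 19]
side [0.5456 0.3725] 311 [201.7 298.7] 55.0 [20 20]
side [0.4398 0.3682] 340 [233.6 316.9] 55.8 [20 21]
[{"xyz": [0.013, -0.007, -0.04], "turn": [0, 6.2, 0], "grip": 0.8}, {"xyz": [0.018, -0.007, -0.039], "turn": [0, 6.2, 0], "grip": 0.8}, {"xyz": [0.022, -0.007, -0.036], "turn": [0, 6.2, 0], "grip": 0.8}, {"xyz": [0.026, -0.007, -0.034], "turn": [0, 6.2, 0], "grip": 0.8}, {"xyz": [0.024, 0.007, -0.039], "turn": [0, 4.0, 0], "grip": 0.8}, {"xyz": [0.026, 0.007, -0.037], "turn": [0, 4.0, 0], "grip": 0.8}, {"xyz": [0.029, 0.007, -0.035], "turn": [0, 4.0, 0], "grip": 0.8}, {"xyz": [0.031, 0.007, -0.033], "turn": [0, 4.0, 0], "grip": 0.8}, {"xyz": [0.033, 0.007, -0.031], "turn": [0, 4.0, 0], "grip": 0.8}, {"xyz": [0, 0, 0], "turn": [0, 0, 0], "grip": 0.8}]
```

jog_arm([
  {"xyz": [0.013, -0.007, -0.04], "turn": [0, 6.2, 0], "grip": 0.8},
  {"xyz": [0.018, -0.007, -0.039], "turn": [0, 6.2, 0], "grip": 0.8},
  {"xyz": [0.022, -0.007, -0.036], "turn": [0, 6.2, 0], "grip": 0.8},
  {"xyz": [0.026, -0.007, -0.034], "turn": [0, 6.2, 0], "grip": 0.8},
  {"xyz": [0.024, 0.006, -0.039], "turn": [0, 4.0, 0], "grip": 0.8},
  {"xyz": [0.026, 0.006, -0.037], "turn": [0, 4.0, 0], "grip": 0.8},
  {"xyz": [0.029, 0.006, -0.035], "turn": [0, 4.0, 0], "grip": 0.8},
  {"xyz": [0.028, 0.006, -0.03], "turn": [0, 4.0, 0], "grip": 0.8},
  {"xyz": [0.027, 0.006, -0.026], "turn": [0, 4.0, 0], "grip": 0.8},
  {"xyz": [0, 0, 0], "turn": [0, 0, 0], "grip": 0.8},
  {"xyz": [0, 0, 0], "turn": [0, 0, 0], "grip": 0.8},
])

```text
clock: 43.72
position: [0.6601, -0.092, 0.0857]
eef_rot: [[0.751, 0.008, 0.661], [-0.661, 0.004, 0.751], [0.004, -1.0, 0.008]]
ft_force: [0.6, 1.0, -1.0]
gripper_width: 0.0684
```

Run:
```python
from h import *
report()
for o in cakes('wrist'): print(*o)
plan([(0.664,-0.0935,0.055,-40,.8,1)])
```

```text
t 43.73 p [ 0.6601 -0.092   0.0857] yaw -41.4 tilt [ 0.008  0.004 -1.   ] F [ 0.6  1.  -1. ] w 0.0684
fix turn x -0.5 z 0.2
[0.5759 0.0143] 9750 [ 52.3 191.4] 80.1 [112 105]
[ 0.6637 -0.0932] 5935 [278.1 227.2] 54.3 [88 87]
[{"xyz": [0.004, 0.031, 0.002], "turn": [0, -1.4, 0], "grip": 0.8}, {"xyz": [0, 0, 0], "turn": [0, 0, 0], "grip": 0.8}]
```

jog_arm([
  {"xyz": [0.004, 0.031, 0.002], "turn": [-0.5, -1.4, 0.2], "grip": 0.8},
  {"xyz": [0, 0, 0], "turn": [0, 0, 0], "grip": 0.8},
])

```text
clock: 44.02
position: [0.6649, -0.0907, 0.0548]
eef_rot: [[0.769, 0.001, 0.639], [-0.639, -0.0, 0.769], [0.001, -1.0, 0.0]]
ft_force: [0.1, 0.5, -0.5]
gripper_width: 0.0685
```

Run:
```python
from h import *
report()
plan([(0.664,-0.0933,0.01,-40,.8,1,.025)])
```

```text
t 44.02 p [ 0.6649 -0.0907  0.0548] yaw -39.7 tilt [ 0.001 -0.    -1.   ] F [ 0.1  0.5 -0.5] w 0.0685
fix turn x -0.0 z 0.0
[{"xyz": [0.001, 0.022, -0.001], "turn": [0, 0.1, 0], "grip": 0.8}, {"xyz": [0.001, 0.022, -0.001], "turn": [0, 0.1, 0], "grip": 0.8}, {"xyz": [0, 0, 0], "turn": [0, 0, 0], "grip": 0.8}]
```

jog_arm([
  {"xyz": [0.001, 0.023, -0.002], "turn": [0, 0, 0], "grip": 0.8},
  {"xyz": [0.0, 0.02, -0.001], "turn": [0, 0, 0], "grip": 0.8},
  {"xyz": [0, 0.002, 0], "turn": [0, 0, 0], "grip": 0.8},
])

```text
clock: 44.4
position: [0.6647, -0.0919, 0.0094]
eef_rot: [[0.77, 0.003, 0.638], [-0.638, 0.0, 0.77], [0.002, -1.0, 0.002]]
ft_force: [-0.3, -0.5, -0.1]
gripper_width: 0.0685
```

Run:
```python
from h import *
report()
```

```text
t 44.4 p [ 0.6647 -0.0919  0.0094] yaw -39.6 tilt [ 0.003  0.    -1.   ] F [-0.3 -0.5 -0.1] w 0.0685
fix turn x -0.1 z 0.1
```

jog_arm([
  {"xyz": [0, 0, 0], "turn": [0, 0, 0], "grip": 0.5},
  {"xyz": [0.0, 0, 0], "turn": [0, 0, 0], "grip": 0.5},
  {"xyz": [0, 0, 0], "turn": [0, 0, 0], "grip": 0.5},
])

```text
clock: 44.78
position: [0.6657, -0.0919, 0.0109]
eef_rot: [[0.77, 0.005, 0.638], [-0.638, 0.0, 0.77], [0.004, -1.0, 0.003]]
ft_force: [0.5, 0.5, -0.2]
gripper_width: 0.0526
```

Run:
```python
from h import *
report()
plan([(0.664,-0.092,0.09,-39.7,.5,0,.041),(0.56,0.13,0.12,-15,.5),(0.449,0.278,0.09,5.1,.5,1)])
```

```text
t 44.77 p [ 0.6657 -0.0919  0.0109] yaw -39.7 tilt [ 0.005  0.    -1.   ] F [ 0.5  0.5 -0.2] w 0.0526
fix turn x -0.2 z 0.2
[{"xyz": [-0.001, -0.04, -0.001], "turn": [0, 0.0, 0], "grip": 0.5}, {"xyz": [-0.001, -0.04, -0.001], "turn": [0, 0.0, 0], "grip": 0.5}, {"xyz": [-0.044, -0.006, 0.021], "turn": [0, -4.9, 0], "grip": 0.5}, {"xyz": [-0.042, -0.006, 0.025], "turn": [0, -4.9, 0], "grip": 0.5}, {"xyz": [-0.04, -0.006, 0.028], "turn": [0, -4.9, 0], "grip": 0.5}, {"xyz": [-0.038, -0.006, 0.032], "turn": [0, -4.9, 0], "grip": 0.5}, {"xyz": [-0.035, -0.006, 0.035], "turn": [0, -4.9, 0], "grip": 0.5}, {"xyz": [-0.036, 0.007, 0.029], "turn": [0, -5.0, 0], "grip": 0.5}, {"xyz": [-0.034, 0.007, 0.032], "turn": [0, -5.0, 0], "grip": 0.5}, {"xyz": [-0.031, 0.007, 0.034], "turn": [0, -5.0, 0], "grip": 0.5}, {"xyz": [-0.028, 0.007, 0.037], "turn": [0, -5.0, 0], "grip": 0.5}, {"xyz": [0, 0, 0], "turn": [0, 0, 0], "grip": 0.5}]
```

jog_arm([
  {"xyz": [-0.001, -0.04, -0.001], "turn": [-0.2, 0.0, 0.2], "grip": 0.5},
  {"xyz": [-0.001, -0.04, -0.001], "turn": [0, 0.0, 0], "grip": 0.5},
  {"xyz": [-0.044, -0.006, 0.021], "turn": [0, -4.9, 0], "grip": 0.5},
  {"xyz": [-0.042, -0.006, 0.025], "turn": [0, -4.9, 0], "grip": 0.5},
  {"xyz": [-0.04, -0.006, 0.028], "turn": [0, -4.9, 0], "grip": 0.5},
  {"xyz": [-0.038, -0.006, 0.032], "turn": [0, -4.9, 0], "grip": 0.5},
  {"xyz": [-0.035, -0.006, 0.035], "turn": [0, -4.9, 0], "grip": 0.5},
  {"xyz": [-0.036, 0.005, 0.029], "turn": [0, -5.0, 0], "grip": 0.5},
  {"xyz": [-0.034, 0.005, 0.032], "turn": [0, -5.0, 0], "grip": 0.5},
  {"xyz": [-0.027, 0.005, 0.03], "turn": [0, -5.0, 0], "grip": 0.5},
  {"xyz": [-0.02, 0.005, 0.028], "turn": [0, -5.0, 0], "grip": 0.5},
  {"xyz": [0, 0, 0], "turn": [0, 0, 0], "grip": 0.5},
])

```text
clock: 46.28
position: [0.4547, 0.2748, 0.1074]
eef_rot: [[0.994, 0.012, -0.108], [0.108, 0.002, 0.994], [0.012, -1.0, 0.001]]
ft_force: [-0.1, -0.4, -0.8]
gripper_width: 0.0523
```

Run:
```python
from h import *
report()
plan([(0.449,0.279,0.03,5.1,.5,1)])
```

```text
t 46.27 p [0.4547 0.2748 0.1074] yaw 6.2 tilt [ 0.012  0.002 -1.   ] F [-0.1 -0.4 -0.8] w 0.0523
fix turn x -0.0 z 0.7
[{"xyz": [-0.003, 0.039, 0.002], "turn": [0, 0.5, 0], "grip": 0.5}, {"xyz": [-0.003, 0.039, 0.002], "turn": [0, 0.5, 0], "grip": 0.5}, {"xyz": [0, 0, 0], "turn": [0, 0, 0], "grip": 0.5}]
```

jog_arm([
  {"xyz": [-0.004, 0.045, 0.003], "turn": [0, 1.1, 0.7], "grip": 0.5},
  {"xyz": [-0.002, 0.03, 0.002], "turn": [0, 0, 0], "grip": 0.5},
  {"xyz": [-0.001, 0.01, 0.001], "turn": [0, 0, 0], "grip": 0.5},
  {"xyz": [0, 0, 0], "turn": [0, 0, 0], "grip": 0.5},
])

```text
clock: 46.78
position: [0.4521, 0.2789, 0.0225]
eef_rot: [[0.997, 0.006, -0.083], [0.083, 0.001, 0.997], [0.006, -1.0, 0.001]]
ft_force: [-0.0, -0.4, 0.4]
gripper_width: 0.0526
```

Run:
```python
from h import *
report()
```

```text
t 46.77 p [0.4521 0.2789 0.0225] yaw 4.7 tilt [ 0.006  0.001 -1.   ] F [-0.  -0.4  0.4] w 0.0526
fix turn x -0.0 z 0.3
```

jog_arm([
  {"xyz": [-0.002, 0.008, 0.001], "turn": [0, 0, 0.3], "grip": 0.5},
  {"xyz": [0, 0.003, 0.0], "turn": [0, 0, 0], "grip": 0.5},
  {"xyz": [0, 0, 0.0], "turn": [0, 0, 0], "grip": 0.5},
  {"xyz": [0, 0, 0.0], "turn": [0, 0, 0], "grip": 0.74},
  {"xyz": [0, 0, 0.0], "turn": [0, 0.0, 0], "grip": 0.74},
  {"xyz": [0, -0.03, 0.0], "turn": [0, 0.0, 0], "grip": 0.74},
  {"xyz": [0, -0.045, 0.0], "turn": [0, 0.0, 0], "grip": 0.78},
  {"xyz": [0, -0.05, -0.04], "turn": [0, 0.0, 0], "grip": 0.78},
  {"xyz": [0, -0.03, -0.05], "turn": [0, 0.0, 0], "grip": 0.78},
  {"xyz": [0, 0, -0.05], "turn": [0, 0.0, 0], "grip": 0.78},
  {"xyz": [0, 0, -0.05], "turn": [0, 0.0, 0], "grip": 0.78},
  {"xyz": [0, 0, -0.03], "turn": [0, 0.0, 0], "grip": 0.78},
])

```text
clock: 48.28
position: [0.4716, 0.0589, 0.1734]
eef_rot: [[0.996, 0.01, -0.087], [0.087, 0.004, 0.996], [0.01, -1.0, 0.003]]
ft_force: [0.3, 0.9, 0.2]
gripper_width: 0.0667
```

jog_arm([
  {"xyz": [0, 0, 0], "turn": [0, 0, 0], "grip": 0.78},
  {"xyz": [0, 0, 0], "turn": [0, 0, 0], "grip": 0.78},
])

```text
clock: 48.52
position: [0.4717, 0.0569, 0.1737]
eef_rot: [[0.996, 0.01, -0.083], [0.083, 0.003, 0.997], [0.011, -1.0, 0.002]]
ft_force: [0.6, 0.2, -0.5]
gripper_width: 0.0667
```

Run:
```python
from h import *
report()
for n in('top','side'):
  for o in cakes(n,n+'F.png'):
    if o[0][0]<.8: print(n,*o)
c,p,d=look('side'); cv2.imwrite('pics/sFc.png',cv2.resize(p[240:350,150:300],None,fx=5,fy=5,interpolation=cv2.INTER_CUBIC))
```

```text
t 48.52 p [0.4717 0.0569 0.1737] yaw 4.8 tilt [ 0.01   0.003 -1.   ] F [ 0.6  0.2 -0.5] w 0.0667
fix turn x -0.1 z 0.6
top [ 0.7008 -0.359 ] 260 [410.  159.8] 62.5 [27 14]
top [ 0.6936 -0.2851] 126 [387.9 162.6] 43.1 [13 13]
top [0.5798 0.0071] 189 [301.3 199.1] 51.4 [16 19]
top [0.5516 0.2838] 174 [217.9 210. ] 49.8 [15 15]
top [0.5466 0.3728] 173 [191.  212.3] 50.1 [15 15]
top [0.4524 0.2778] 175 [220.1 240. ] 49.7 [15 15]
top [0.4399 0.3687] 173 [192.5 244.6] 49.8 [14 15]
side [0.5751 0.0138] 297 [270.  218.7] 61.2 [20 19]
side [0.5514 0.2838] 280 [221.1 276.7] 53.8 [19 19]
side [0.4519 0.2775] 298 [250.8 292. ] 54.0 [19 19]
side [0.5459 0.3726] 308 [201.6 298.7] 54.8 [20 20]
side [0.4393 0.3685] 331 [233.6 317.1] 55.0 [20 21]
```

View pics/topF.png

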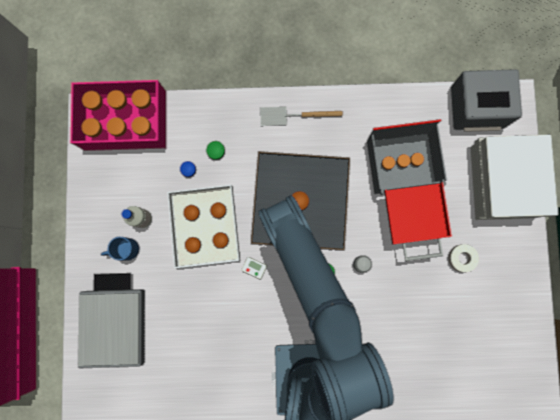

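View pics/sFc.png

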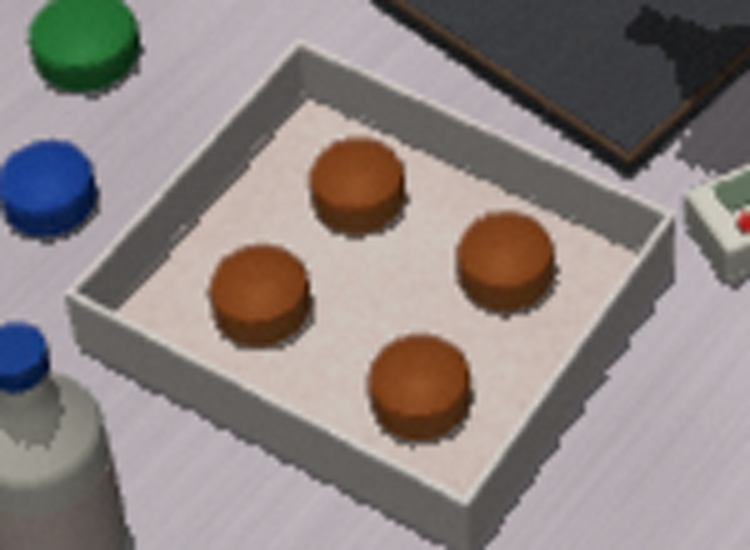

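View pics/sideF.png

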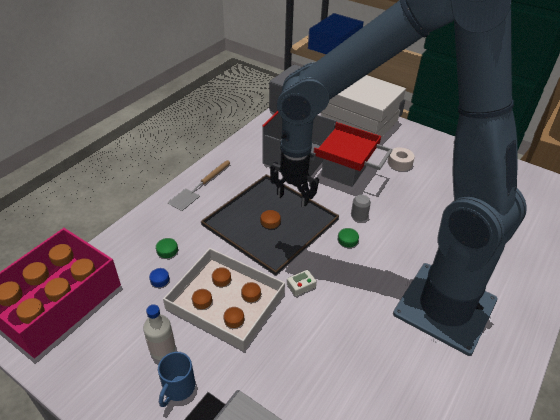

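```bash
python3 -c "
from workcell import manip
print(manip.finish_job())"
```

```text
the job is handed in; nothing more can be done
None
```

The job is handed in, at about 48.7 s of the 208 s allowed.

- **Undersized cakes:** Three were present. I set all three in the red pan first, then lifted the pan by its bar to about 1.2 rad. They slid into the hopper together and are lying upside down there. I then lowered the pan level and let go of the bar.
- **Standard cakes:** Four were present. They lie flat in one layer in the white carton, about 90 to 105 mm apart.
- **Last checks:** The top and side views agree to 1–2 mm on the carton cakes. The oversized cake is still at its starting spot on the sheet. The pan is level, the bystanders and look-alikes look where they started, and the robot is clear of everything.

**What went wrong on the way:**
- The first grasp of one undersized cake sat too high and pushed it about 6 mm on the sheet. I let go and took it again at a different angle.
- One standard cake was knocked aside about 37 mm while the robot was away from it. I found it again near the rim and packed it.
- The wrist force reached about 32 N at one of the readings I took while lifting the pan, against the 120 N limit. I corrected the path from there. Force was only read at the end of each move, so brief peaks in between are not known.

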